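Rake the sediment lumps out over the drying tray

TASK

Take the little rake from its rest and rake the heaped sediment lumps out over the drying tray into one even layer: none on top of another, and at least one lump lying in each of the six marked squares. Move the lumps with the rake only, do not strike the humidity probe in the middle of the bed, and leave the other things on the bench where they are. Then put the rake back on its rest as it was.

Things in the scene. Friction and masses are not known exactly. Their poses are not given: they have to be found in the camera images.
- bed (a point): Centre of the fixed white drying tray's bed, on its surface, 28 mm above the table. The level bed is 180 mm along this point's x, 270 mm along y; the blue rim round it is 8 mm thick and 18 mm higher. Flat black lines mark six squares of 90 mm: two along x (line at x = 0), three along y (lines at y = -45 and +45 mm). Axes turn with the tray.
- probe: Green humidity probe standing fixed in the middle of the bed: upright cylinder 18 mm in diameter and 38 mm high (the top 8 mm is 12 mm wide); origin at its foot on the bed.
- rake: Hand rake, 0.12 kg. Origin midway between the tips of its five tines; z up in use and on its rest; handle towards its -x. At x = 0: a comb 46 mm wide in y, steel tines 4 mm thick, 10.5 mm apart, 34 mm long, under a red bar 8 mm thick (z = 34 to 44 mm), all symmetric about x = 0. A thin bent neck leads from the bar to the handle.
- rest_foot (a point): Fixed grey rake rest: where the rake's origin lies when it is home, 6 mm above the table on a base plate; axes agree with the rake's. The tines stand here; the handle's rear lies in an upright fork, 18 mm thick, at x = -128 mm: slot 30 mm wide, slot floor 81, prong tops 97 mm above this point. Put in and take out straight upwards. On the left or right of the tray.
- rake_handle (a point): Centre of the rake's wooden handle at the centre of mass, where to grip it across its width, from above: 73 mm behind (rake -x) and 90 mm above the rake's origin. The handle is 16 mm wide (y), 18 mm high, from x = -35 to -150 mm of the rake, with a black rubber sleeve 19 mm wide, 30 mm high and 44 mm long about this point. A firm grip (40 N or more) keeps it from pitching.
- rack: Fixed yellow vial rack, 170 x 75 mm, 84 mm high, from x = -145 to 25 mm and y = -38 to 38 mm of its origin, which lies on the table. On the side opposite to the rest; do not hit it.
- cup: White foam cup, loose, 72 mm in diameter, 88 mm high; origin under its centre. Leave alone.
- red_bottle: Red bottle, loose, 34 mm in diameter, 70 mm high; origin under its centre. Leave alone.
- dark_bottle: Dark green bottle, loose, 34 mm in diameter, 70 mm high; origin under its centre. Leave alone.
- brush: Small brush lying on the table, about 150 mm long along its x, low. Leave alone.
- tweezers: Dark steel tweezers lying on the table, 110 mm long along x, 6 mm high; origin under the middle. Leave alone.
- lump0: Loose orange-brown lump of hard sediment, a rounded block 27 x 26 x 24 mm, about 30 g; origin at its centre, 12 mm above the bed when it lies flat (up to 15 mm on a side). Starts in the bottom layer of the heap: six in two rows of three across the bed, some 12 mm clear between the rows and 10 mm within a row. The heap is near one end of the bed (either).
- lump1: Loose grey lump of hard sediment, a rounded block 25 x 28 x 24 mm, about 30 g; origin at its centre, 12 mm above the bed when it lies flat (up to 15 mm on a side). Starts in the bottom layer of the heap: six in two rows of three across the bed, some 12 mm clear between the rows and 10 mm within a row. The heap is near one end of the bed (either).
- lump2: Loose brick-red lump of hard sediment, a rounded block 28 x 25 x 24 mm, about 30 g; origin at its centre, 12 mm above the bed when it lies flat (up to 15 mm on a side). Starts in the bottom layer of the heap: six in two rows of three across the bed, some 12 mm clear between the rows and 10 mm within a row. The heap is near one end of the bed (either).
- lump3: Loose tan lump of hard sediment, a rounded block 26 x 27 x 24 mm, about 30 g; origin at its centre, 12 mm above the bed when it lies flat (up to 15 mm on a side). Starts in the bottom layer of the heap: six in two rows of three across the bed, some 12 mm clear between the rows and 10 mm within a row. The heap is near one end of the bed (either).
- lump4: Loose orange-brown lump of hard sediment, a rounded block 27 x 25 x 24 mm, about 30 g; origin at its centre, 12 mm above the bed when it lies flat (up to 15 mm on a side). Starts in the bottom layer of the heap: six in two rows of three across the bed, some 12 mm clear between the rows and 10 mm within a row. The heap is near one end of the bed (either).
- lump5: Loose grey lump of hard sediment, a rounded block 25 x 26 x 24 mm, about 30 g; origin at its centre, 12 mm above the bed when it lies flat (up to 15 mm on a side). Starts in the bottom layer of the heap: six in two rows of three across the bed, some 12 mm clear between the rows and 10 mm within a row. The heap is near one end of the bed (either).
- lump6: Loose brick-red lump of hard sediment, a rounded block 27 x 30 x 24 mm, about 30 g; origin at its centre, 12 mm above the bed when it lies flat (up to 15 mm on a side). Starts on top of the heap, bridging the two rows, centre 36 mm above the bed. The heap is near one end of the bed (either).
- lump7: Loose tan lump of hard sediment, a rounded block 26 x 30 x 24 mm, about 30 g; origin at its centre, 12 mm above the bed when it lies flat (up to 15 mm on a side). Starts on top of the heap, bridging the two rows, centre 36 mm above the bed. The heap is near one end of the bed (either).
Things that resemble listed ones, but are neither listed nor needed, are in the scene too. Leave any purple or yellow look-alike of the lump7 alone.

How it is judged (in metres and radians):
On the way, in this order (a step that is already met when the one before it is completed fails the run):
1. the rake has been taken off its rest (distance between rake and rest_foot above 0.1 m), for 0.1 s.
2. with the rake still off its rest, all lumps lie in one layer on the bed and every square has a lump (((x of lump0 in the frame of bed between -0.09 and 0.004 m and y of lump0 in the frame of bed between -0.135 and -0.041 m) or (x of lump1 in the frame of bed between -0.09 and 0.004 m and y of lump1 in the frame of bed between -0.135 and -0.041 m) or (x of lump2 in the frame of bed between -0.09 and 0.004 m and y of lump2 in the frame of bed between -0.135 and -0.041 m) or (x of lump3 in the frame of bed between -0.09 and 0.004 m and y of lump3 in the frame of bed between -0.135 and -0.041 m) or (x of lump4 in the frame of bed between -0.09 and 0.004 m and y of lump4 in the frame of bed between -0.135 and -0.041 m) or (x of lump5 in the frame of bed between -0.09 and 0.004 m and y of lump5 in the frame of bed between -0.135 and -0.041 m) or (x of lump6 in the frame of bed between -0.09 and 0.004 m and y of lump6 in the frame of bed between -0.135 and -0.041 m) or (x of lump7 in the frame of bed between -0.09 and 0.004 m and y of lump7 in the frame of bed between -0.135 and -0.041 m)) and ((x of lump0 in the frame of bed between -0.09 and 0.004 m and y of lump0 in the frame of bed between -0.049 and 0.049 m) or (x of lump1 in the frame of bed between -0.09 and 0.004 m and y of lump1 in the frame of bed between -0.049 and 0.049 m) or (x of lump2 in the frame of bed between -0.09 and 0.004 m and y of lump2 in the frame of bed between -0.049 and 0.049 m) or (x of lump3 in the frame of bed between -0.09 and 0.004 m and y of lump3 in the frame of bed between -0.049 and 0.049 m) or (x of lump4 in the frame of bed between -0.09 and 0.004 m and y of lump4 in the frame of bed between -0.049 and 0.049 m) or (x of lump5 in the frame of bed between -0.09 and 0.004 m and y of lump5 in the frame of bed between -0.049 and 0.049 m) or (x of lump6 in the frame of bed between -0.09 and 0.004 m and y of lump6 in the frame of bed between -0.049 and 0.049 m) or (x of lump7 in the frame of bed between -0.09 and 0.004 m and y of lump7 in the frame of bed between -0.049 and 0.049 m)) and ((x of lump0 in the frame of bed between -0.09 and 0.004 m and y of lump0 in the frame of bed between 0.041 and 0.135 m) or (x of lump1 in the frame of bed between -0.09 and 0.004 m and y of lump1 in the frame of bed between 0.041 and 0.135 m) or (x of lump2 in the frame of bed between -0.09 and 0.004 m and y of lump2 in the frame of bed between 0.041 and 0.135 m) or (x of lump3 in the frame of bed between -0.09 and 0.004 m and y of lump3 in the frame of bed between 0.041 and 0.135 m) or (x of lump4 in the frame of bed between -0.09 and 0.004 m and y of lump4 in the frame of bed between 0.041 and 0.135 m) or (x of lump5 in the frame of bed between -0.09 and 0.004 m and y of lump5 in the frame of bed between 0.041 and 0.135 m) or (x of lump6 in the frame of bed between -0.09 and 0.004 m and y of lump6 in the frame of bed between 0.041 and 0.135 m) or (x of lump7 in the frame of bed between -0.09 and 0.004 m and y of lump7 in the frame of bed between 0.041 and 0.135 m)) and ((x of lump0 in the frame of bed between -0.004 and 0.09 m and y of lump0 in the frame of bed between -0.135 and -0.041 m) or (x of lump1 in the frame of bed between -0.004 and 0.09 m and y of lump1 in the frame of bed between -0.135 and -0.041 m) or (x of lump2 in the frame of bed between -0.004 and 0.09 m and y of lump2 in the frame of bed between -0.135 and -0.041 m) or (x of lump3 in the frame of bed between -0.004 and 0.09 m and y of lump3 in the frame of bed between -0.135 and -0.041 m) or (x of lump4 in the frame of bed between -0.004 and 0.09 m and y of lump4 in the frame of bed between -0.135 and -0.041 m) or (x of lump5 in the frame of bed between -0.004 and 0.09 m and y of lump5 in the frame of bed between -0.135 and -0.041 m) or (x of lump6 in the frame of bed between -0.004 and 0.09 m and y of lump6 in the frame of bed between -0.135 and -0.041 m) or (x of lump7 in the frame of bed between -0.004 and 0.09 m and y of lump7 in the frame of bed between -0.135 and -0.041 m)) and ((x of lump0 in the frame of bed between -0.004 and 0.09 m and y of lump0 in the frame of bed between -0.049 and 0.049 m) or (x of lump1 in the frame of bed between -0.004 and 0.09 m and y of lump1 in the frame of bed between -0.049 and 0.049 m) or (x of lump2 in the frame of bed between -0.004 and 0.09 m and y of lump2 in the frame of bed between -0.049 and 0.049 m) or (x of lump3 in the frame of bed between -0.004 and 0.09 m and y of lump3 in the frame of bed between -0.049 and 0.049 m) or (x of lump4 in the frame of bed between -0.004 and 0.09 m and y of lump4 in the frame of bed between -0.049 and 0.049 m) or (x of lump5 in the frame of bed between -0.004 and 0.09 m and y of lump5 in the frame of bed between -0.049 and 0.049 m) or (x of lump6 in the frame of bed between -0.004 and 0.09 m and y of lump6 in the frame of bed between -0.049 and 0.049 m) or (x of lump7 in the frame of bed between -0.004 and 0.09 m and y of lump7 in the frame of bed between -0.049 and 0.049 m)) and ((x of lump0 in the frame of bed between -0.004 and 0.09 m and y of lump0 in the frame of bed between 0.041 and 0.135 m) or (x of lump1 in the frame of bed between -0.004 and 0.09 m and y of lump1 in the frame of bed between 0.041 and 0.135 m) or (x of lump2 in the frame of bed between -0.004 and 0.09 m and y of lump2 in the frame of bed between 0.041 and 0.135 m) or (x of lump3 in the frame of bed between -0.004 and 0.09 m and y of lump3 in the frame of bed between 0.041 and 0.135 m) or (x of lump4 in the frame of bed between -0.004 and 0.09 m and y of lump4 in the frame of bed between 0.041 and 0.135 m) or (x of lump5 in the frame of bed between -0.004 and 0.09 m and y of lump5 in the frame of bed between 0.041 and 0.135 m) or (x of lump6 in the frame of bed between -0.004 and 0.09 m and y of lump6 in the frame of bed between 0.041 and 0.135 m) or (x of lump7 in the frame of bed between -0.004 and 0.09 m and y of lump7 in the frame of bed between 0.041 and 0.135 m)) and x of lump0 in the frame of bed between -0.09 and 0.09 m and y of lump0 in the frame of bed between -0.135 and 0.135 m and z of each of lump0, lump1, lump2, lump3, lump4, lump5, lump6, lump7 in the frame of bed below 0.021 m and x of lump1 in the frame of bed between -0.09 and 0.09 m and y of lump1 in the frame of bed between -0.135 and 0.135 m and x of lump2 in the frame of bed between -0.09 and 0.09 m and y of lump2 in the frame of bed between -0.135 and 0.135 m and x of lump3 in the frame of bed between -0.09 and 0.09 m and y of lump3 in the frame of bed between -0.135 and 0.135 m and x of lump4 in the frame of bed between -0.09 and 0.09 m and y of lump4 in the frame of bed between -0.135 and 0.135 m and x of lump5 in the frame of bed between -0.09 and 0.09 m and y of lump5 in the frame of bed between -0.135 and 0.135 m and x of lump6 in the frame of bed between -0.09 and 0.09 m and y of lump6 in the frame of bed between -0.135 and 0.135 m and x of lump7 in the frame of bed between -0.09 and 0.09 m and y of lump7 in the frame of bed between -0.135 and 0.135 m and distance between rake and rest_foot above 0.1 m), for 0.2 s.
At the end, for the whole second after the job is handed in: All lumps inside the rim in one layer (centres under 21 mm above the bed), a lump's centre in each of the six squares (4 mm over an inner line counts), and the rake back on its rest: origin within 20 mm of the rest point, upright within 0.12 rad, turned under 0.2 rad, all at rest (((x of lump0 in the frame of bed between -0.09 and 0.004 m and y of lump0 in the frame of bed between -0.135 and -0.041 m) or (x of lump1 in the frame of bed between -0.09 and 0.004 m and y of lump1 in the frame of bed between -0.135 and -0.041 m) or (x of lump2 in the frame of bed between -0.09 and 0.004 m and y of lump2 in the frame of bed between -0.135 and -0.041 m) or (x of lump3 in the frame of bed between -0.09 and 0.004 m and y of lump3 in the frame of bed between -0.135 and -0.041 m) or (x of lump4 in the frame of bed between -0.09 and 0.004 m and y of lump4 in the frame of bed between -0.135 and -0.041 m) or (x of lump5 in the frame of bed between -0.09 and 0.004 m and y of lump5 in the frame of bed between -0.135 and -0.041 m) or (x of lump6 in the frame of bed between -0.09 and 0.004 m and y of lump6 in the frame of bed between -0.135 and -0.041 m) or (x of lump7 in the frame of bed between -0.09 and 0.004 m and y of lump7 in the frame of bed between -0.135 and -0.041 m)) and ((x of lump0 in the frame of bed between -0.09 and 0.004 m and y of lump0 in the frame of bed between -0.049 and 0.049 m) or (x of lump1 in the frame of bed between -0.09 and 0.004 m and y of lump1 in the frame of bed between -0.049 and 0.049 m) or (x of lump2 in the frame of bed between -0.09 and 0.004 m and y of lump2 in the frame of bed between -0.049 and 0.049 m) or (x of lump3 in the frame of bed between -0.09 and 0.004 m and y of lump3 in the frame of bed between -0.049 and 0.049 m) or (x of lump4 in the frame of bed between -0.09 and 0.004 m and y of lump4 in the frame of bed between -0.049 and 0.049 m) or (x of lump5 in the frame of bed between -0.09 and 0.004 m and y of lump5 in the frame of bed between -0.049 and 0.049 m) or (x of lump6 in the frame of bed between -0.09 and 0.004 m and y of lump6 in the frame of bed between -0.049 and 0.049 m) or (x of lump7 in the frame of bed between -0.09 and 0.004 m and y of lump7 in the frame of bed between -0.049 and 0.049 m)) and ((x of lump0 in the frame of bed between -0.09 and 0.004 m and y of lump0 in the frame of bed between 0.041 and 0.135 m) or (x of lump1 in the frame of bed between -0.09 and 0.004 m and y of lump1 in the frame of bed between 0.041 and 0.135 m) or (x of lump2 in the frame of bed between -0.09 and 0.004 m and y of lump2 in the frame of bed between 0.041 and 0.135 m) or (x of lump3 in the frame of bed between -0.09 and 0.004 m and y of lump3 in the frame of bed between 0.041 and 0.135 m) or (x of lump4 in the frame of bed between -0.09 and 0.004 m and y of lump4 in the frame of bed between 0.041 and 0.135 m) or (x of lump5 in the frame of bed between -0.09 and 0.004 m and y of lump5 in the frame of bed between 0.041 and 0.135 m) or (x of lump6 in the frame of bed between -0.09 and 0.004 m and y of lump6 in the frame of bed between 0.041 and 0.135 m) or (x of lump7 in the frame of bed between -0.09 and 0.004 m and y of lump7 in the frame of bed between 0.041 and 0.135 m)) and ((x of lump0 in the frame of bed between -0.004 and 0.09 m and y of lump0 in the frame of bed between -0.135 and -0.041 m) or (x of lump1 in the frame of bed between -0.004 and 0.09 m and y of lump1 in the frame of bed between -0.135 and -0.041 m) or (x of lump2 in the frame of bed between -0.004 and 0.09 m and y of lump2 in the frame of bed between -0.135 and -0.041 m) or (x of lump3 in the frame of bed between -0.004 and 0.09 m and y of lump3 in the frame of bed between -0.135 and -0.041 m) or (x of lump4 in the frame of bed between -0.004 and 0.09 m and y of lump4 in the frame of bed between -0.135 and -0.041 m) or (x of lump5 in the frame of bed between -0.004 and 0.09 m and y of lump5 in the frame of bed between -0.135 and -0.041 m) or (x of lump6 in the frame of bed between -0.004 and 0.09 m and y of lump6 in the frame of bed between -0.135 and -0.041 m) or (x of lump7 in the frame of bed between -0.004 and 0.09 m and y of lump7 in the frame of bed between -0.135 and -0.041 m)) and ((x of lump0 in the frame of bed between -0.004 and 0.09 m and y of lump0 in the frame of bed between -0.049 and 0.049 m) or (x of lump1 in the frame of bed between -0.004 and 0.09 m and y of lump1 in the frame of bed between -0.049 and 0.049 m) or (x of lump2 in the frame of bed between -0.004 and 0.09 m and y of lump2 in the frame of bed between -0.049 and 0.049 m) or (x of lump3 in the frame of bed between -0.004 and 0.09 m and y of lump3 in the frame of bed between -0.049 and 0.049 m) or (x of lump4 in the frame of bed between -0.004 and 0.09 m and y of lump4 in the frame of bed between -0.049 and 0.049 m) or (x of lump5 in the frame of bed between -0.004 and 0.09 m and y of lump5 in the frame of bed between -0.049 and 0.049 m) or (x of lump6 in the frame of bed between -0.004 and 0.09 m and y of lump6 in the frame of bed between -0.049 and 0.049 m) or (x of lump7 in the frame of bed between -0.004 and 0.09 m and y of lump7 in the frame of bed between -0.049 and 0.049 m)) and ((x of lump0 in the frame of bed between -0.004 and 0.09 m and y of lump0 in the frame of bed between 0.041 and 0.135 m) or (x of lump1 in the frame of bed between -0.004 and 0.09 m and y of lump1 in the frame of bed between 0.041 and 0.135 m) or (x of lump2 in the frame of bed between -0.004 and 0.09 m and y of lump2 in the frame of bed between 0.041 and 0.135 m) or (x of lump3 in the frame of bed between -0.004 and 0.09 m and y of lump3 in the frame of bed between 0.041 and 0.135 m) or (x of lump4 in the frame of bed between -0.004 and 0.09 m and y of lump4 in the frame of bed between 0.041 and 0.135 m) or (x of lump5 in the frame of bed between -0.004 and 0.09 m and y of lump5 in the frame of bed between 0.041 and 0.135 m) or (x of lump6 in the frame of bed between -0.004 and 0.09 m and y of lump6 in the frame of bed between 0.041 and 0.135 m) or (x of lump7 in the frame of bed between -0.004 and 0.09 m and y of lump7 in the frame of bed between 0.041 and 0.135 m)) and x of lump0 in the frame of bed between -0.09 and 0.09 m and y of lump0 in the frame of bed between -0.135 and 0.135 m and z of each of lump0, lump1, lump2, lump3, lump4, lump5, lump6, lump7 in the frame of bed below 0.021 m and x of lump1 in the frame of bed between -0.09 and 0.09 m and y of lump1 in the frame of bed between -0.135 and 0.135 m and x of lump2 in the frame of bed between -0.09 and 0.09 m and y of lump2 in the frame of bed between -0.135 and 0.135 m and x of lump3 in the frame of bed between -0.09 and 0.09 m and y of lump3 in the frame of bed between -0.135 and 0.135 m and x of lump4 in the frame of bed between -0.09 and 0.09 m and y of lump4 in the frame of bed between -0.135 and 0.135 m and x of lump5 in the frame of bed between -0.09 and 0.09 m and y of lump5 in the frame of bed between -0.135 and 0.135 m and x of lump6 in the frame of bed between -0.09 and 0.09 m and y of lump6 in the frame of bed between -0.135 and 0.135 m and x of lump7 in the frame of bed between -0.09 and 0.09 m and y of lump7 in the frame of bed between -0.135 and 0.135 m and horizontal distance between rake and rest_foot below 0.02 m and z of rake in the frame of rest_foot between -0.005 and 0.006 m and angle between rake's own z axis and vertical below 0.12 rad and angle between the x axis of rake and the x axis of rest_foot, either way round below 0.2 rad and linear speed of each of rake, lump0, lump1, lump2, lump3, lump4, lump5, lump6, lump7 below 0.02 m/s); the robot touches nothing.
It fails at once if a lump is touched by the gripper or arm instead of the rake (contact force between any of the fingers, the arm and lump0 above 1 N or contact force between any of the fingers, the arm and lump1 above 1 N or contact force between any of the fingers, the arm and lump2 above 1 N or contact force between any of the fingers, the arm and lump3 above 1 N or contact force between any of the fingers, the arm and lump4 above 1 N or contact force between any of the fingers, the arm and lump5 above 1 N or contact force between any of the fingers, the arm and lump6 above 1 N or contact force between any of the fingers, the arm and lump7 above 1 N).
It fails at once if the humidity probe is struck by the rake or robot (over 8 N) (contact force between any of the fingers, the arm, rake and probe above 8 N).
It fails at once if one of the other things on the bench is moved more than 30 mm (distance of any of cup, red_bottle, dark_bottle, brush, tweezers from where it was at the start of the episode above 0.03 m).
It fails at once if the vial rack is struck (over 15 N) (contact force between any of the fingers, the arm, rake and rack above 15 N).
It also fails if it takes over 72 s, if anything falls off the work surface, if the arm or the gripper's body presses on something with over 40 N, if the wrist force passes 120 N, or if a joint passes its speed limit or range.

ROBOT

A 6-joint arm with a two-finger parallel gripper is mounted at the origin on the work surface. World frame = base frame: x ahead of the robot, y to its left, z up, the work surface at z = 0. Lengths are in m, angles in degrees, forces in N, time in s.
With the tool pointing down it reaches from about 0.3 to 0.75 m from the base axis. Payload 8.5 kg.
Tool frame: the origin (TCP) lies on the centre line of the jaws, within the pads' length; the fingertips stand 17 mm ahead of it and the grasp point (between the pads) lies 2 mm behind it; z points along the fingers, y is the direction in which the jaws open and shut (so a half turn about z gives the same grasp; the last joint's range is limited). The gripper opens to 85 mm and grips with 20 to 120 N. Pads are 22 mm wide; open, the fingers measure 114 mm over their backs; the gripper's body (76 mm by 85 mm) begins 54 mm behind the grasp point. The pads swing forward as they close: fully open they stand 13 mm farther back than shut.
Start: joints at [63.008, 21.807, 74.336, -0, 83.858, -12.336], TCP at [0.139, 0.532, 0.248] pointing down, gripper open.
Joint ranges: [-178.18, 178.18], [-50.72, 133.34], [12.68, 142.11], [-81.47, 261.47], [9.98, 163.14], [-165.26, 165.26]. Speed limits (degrees/s): [136.94, 136.94, 180, 180, 180, 180].

INTERFACE

Orientations are given as a 3x3 rotation matrix whose columns are the frame's x, y, z axes.
In Python, from rig import env, imaging, close_job gives the robot as it stands.
- The arm moves only by the tool step_arm, never from a script. Its argument "steps" is one flat list of numbers, 7 for each row, row after row: the opening, from 0 (shut) to 1 (fully open), then the shift along the tool's x, y, z as a fraction of full scale, then the turn, a rotation vector about the tool's x, y, z as a fraction of full scale. A call has 1 to 10 rows; each row is the pose to reach, as a shift and turn from the pose commanded when the call began, along the tool's axes at that moment; what a row does not reach only later rows make up. Full scale, the value 1, is 0.3 m for a shift and 45 degrees for a turn. A row lasts 1/10 s, in which the tool goes at most 50 mm and 8.59 degrees, less where a joint would pass 70% of its speed; a pose out of reach is approached as far as the arm can. A call with a number of a shift or a turn outside -1 to 1 is refused whole. A call with a gripper value outside its range is refused whole. The fingers move at their own pace and stop on an object; "grip_force" is the grip in N (left out, the last holds). Time passes only in rows, so rows that repeat a pose let the fingers close. It gives the time, the measured TCP pose, the force and the opening at its end, in the units of the state.
- env.observe(): the state, without advancing time (a new reading comes with each control period).
- imaging.get_image(name): name is "scene" or "top"; returns (picture, depth): 420x560x3 uint8, blue, green, red; 420x560 float32, m along the optical axis (not along the pixel's ray), 0 where there is no reading.
- imaging.get_calibration(name): a dict with "camera_matrix" (3x3 intrinsics, pixels), "world_from_camera" (4x4, takes a point from camera to world coordinates). Camera axes: x right, y down, z forward; pixel columns grow to the right and rows downward; lengths in m; the calibration is good to about 2 mm. A picture is of the moment at which its call begins. get_calibration takes no time and is no camera call.
- close_job(): hands the job in, once; it reports no verdict.
Trained networks look in the newest picture that a camera, given by its name, has taken for a name from the list of things; names that differ only in an ending like _2 or _b are one class to them, and where a whole thing is asked for, a point or a joint stands for the part that bears it (a point fixed in the world has none). Each returns a list of dicts, best first, with "score" (0 to 1); they miss things now and then, are a little off and sometimes report something else, mostly with a low value. They report only what shows in the picture. A call takes as long as a camera call. They do not tell look-alikes from the thing itself.
- imaging.spot_in(camera, target): "pixel" ([column, row] in pixels, amid what is visible of it).
- imaging.regions_of(camera, target): "mask" (420x560 bool, what is visible of it) and "pixel" ([column, row] in pixels, amid what is visible of it).
- imaging.pinpoint(camera, target): "pixel" ([column, row] in pixels: a listed point, or the origin of a listed thing).
The state is a dict: "time_s": time; "q": joint angles; "qvel": joint speeds; "joint_efforts": joint torques, N m; "position": TCP position; "tool_rot": TCP orientation; "ft_force": force on the tool from outside, world axes, zero at the start; "wrist_torque": the same for the moment, N m; "grip_width": finger opening in m.
Only numpy, scipy, OpenCV 4.12 (cv2) and the standard library are available. Lean on these libraries where they do the work, as an engineer would, in place of code of your own. Each camera call takes 0.05 s, during which the arm holds its last target.

## Working session

There is one attempt and no reset: what is moved stays moved. The work goes in short steps, Python scripts to look and compute and a tool call to move; the robot and the scene stay as the last step left them, time stands still between calls to the robot, and variables do not carry over. Pictures are saved under pics/ and viewed, and the job is handed in when it is done.

Besides the shell and the picture viewer there is one more tool, called after "Call:" as name(argument=value, ...) on one line, values as JSON. step_arm: Moves the arm, as the interface text tells. Shift numbers are shares of 0.3 m and turn numbers shares of 45 degrees, none past 1 either way. Its arguments: {"type":"object","properties":{"steps":{"type":"array","items":{"type":"number"}},"grip_force":{"type":"number"}},"required":["steps"]}

```bash
ls; mkdir -p pics; cat > h.py <<'E'
import numpy as np, cv2
from rig import env, imaging, close_job
def snap(cam,name=None):
    im,d=imaging.get_image(cam)
    if name: cv2.imwrite('pics/'+name+'.png',im)
    return im,d
def cal(cam):
    c=imaging.get_calibration(cam); return np.array(c['camera_matrix']),np.array(c['world_from_camera'])
def world(cam,px,depth):
    K,T=cal(cam); p=np.array([(px[0]-K[0,2])/K[0,0],(px[1]-K[1,2])/K[1,1],1])*depth
    return T[:3,:3]@p+T[:3,3]
def onz(cam,px,z):
    K,T=cal(cam); r=T[:3,:3]@np.array([(px[0]-K[0,2])/K[0,0],(px[1]-K[1,2])/K[1,1],1])
    return T[:3,3]+r*(z-T[2,3])/r[2]
def proj(cam,P):
    K,T=cal(cam); p=T[:3,:3].T@(np.array(P)-T[:3,3]); q=K@p; return q[:2]/q[2]
E
python3 - <<'E'
from h import *
for c in('top','scene'):
    snap(c,c+'0'); K,T=cal(c); print(c,K.round(1).tolist(),T.round(3).tolist())
s=env.observe(); print(s)
E
```

```text
pics
top [[536.6, 0.0, 283.7], [0.0, 536.6, 201.3], [0.0, 0.0, 1.0]] [[-0.026, -0.999, 0.044, 0.501], [-0.999, 0.027, 0.027, -0.019], [-0.028, -0.044, -0.999, 1.22], [0.0, 0.0, 0.0, 1.0]]
scene [[410.1, 0.0, 284.5], [0.0, 410.1, 209.1], [0.0, 0.0, 1.0]] [[-0.585, 0.693, -0.422, 0.914], [0.811, 0.502, -0.301, 0.247], [0.004, -0.518, -0.855, 0.752], [0.0, 0.0, 0.0, 1.0]]
{'time_s': 0.1, 'q': array([ 6.30064720e+01,  2.18383666e+01,  7.43770181e+01,  8.58603930e-04,
        8.38590362e+01, -1.23348739e+01]), 'qvel': array([-0.04972192, -0.16314489, -0.17429051,  0.06216774, -0.01408902,
       -0.01065886]), 'joint_efforts': array([ 4.24996542e-03, -4.49218261e+01, -2.31654829e+01, -1.09548364e-04,
        3.69517817e-03, -4.69926476e-05]), 'position': array([0.13906801, 0.53189384, 0.24778189]), 'tool_rot': array([[-9.67450122e-01,  2.53061056e-01, -6.02829150e-04],
       [ 2.53061605e-01,  9.67449482e-01, -1.15062309e-03],
       [ 2.92028856e-04, -1.26572336e-03, -9.99999156e-01]]), 'ft_force': array([-0.61534448, -0.01953767, -0.42401306]), 'wrist_torque': array([-0.03955824, -0.01816684, -0.00541787]), 'grip_width': 0.08569423253074529}
```

View pics/top0.png

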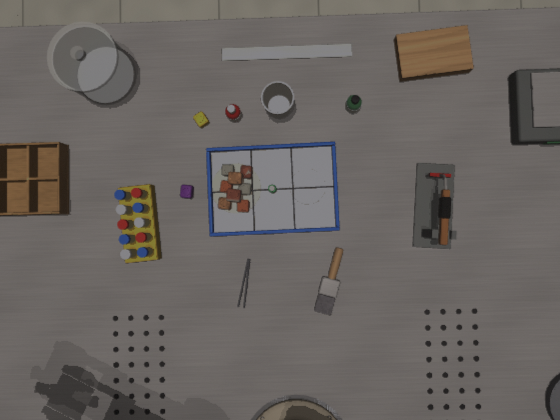

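View pics/scene0.png

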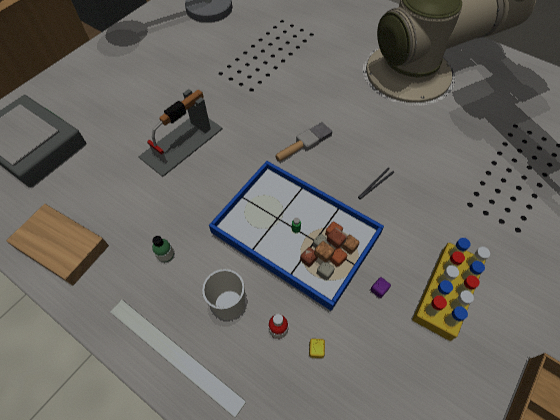

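```bash
cat > meas.py <<'E'
from h import *
im,d=snap('top')
hsv=cv2.cvtColor(im,cv2.COLOR_BGR2HSV)
m=cv2.inRange(hsv,(110,120,60),(130,255,255)); m[:, :190]=0
n,l,st,c=cv2.connectedComponentsWithStats(m); i=1+np.argmax(st[1:,4]); print('blue',st[i])
ys,xs=np.where(l==i)
P=np.array([onz('top',(x,y),0.046)[:2] for x,y in zip(xs,ys)],np.float32)
r=cv2.minAreaRect(P); print('tray',r)
# rake head red & sleeve
for nm in('rake','rake_handle','rest_foot','bed','probe'):
    for f in ('pinpoint',):
      for cam in ('top','scene'):
        if cam=='scene': snap('scene')
        else: snap('top')
        try:
            for o in getattr(imaging,f)(cam,nm)[:2]:
                z={'rake':.006,'rake_handle':.096,'rest_foot':.006,'bed':.028,'probe':.028}[nm]
                print(nm,cam,np.round(o['pixel'],1),round(o['score'],2),onz(cam,o['pixel'],z).round(4))
        except Exception as e: print(nm,cam,e)
big=cv2.resize(im[140:270,400:470],None,fx=6,fy=6*1.0,interpolation=cv2.INTER_CUBIC)[:600]; cv2.imwrite('pics/rk.png',big)
big=cv2.resize(im[135:245,200:345],None,fx=5,fy=5,interpolation=cv2.INTER_CUBIC); cv2.imwrite('pics/tr.png',big)
E
python3 meas.py
```

```text
blue [ 206  142  133   94 1342]
tray ((0.5821560621261597, 0.037254609167575836), (0.19432345032691956, 0.28362151980400085), 1.2435202598571777)
rake top [432.1 175.6] 0.58 [ 0.6041 -0.3224  0.006 ]
rake top [244.7 171.4] 0.19 [0.6256 0.1004 0.006 ]
rake scene [158.  154.6] 0.73 [ 0.5982 -0.3372  0.006 ]
rake_handle top [446.7 209.2] 0.96 [ 0.5257 -0.3274  0.096 ]
rake_handle scene [173.9 109.5] 0.91 [ 0.5258 -0.3282  0.096 ]
rake_handle scene [336.1 233.2] 0.22 [0.577  0.1222 0.096 ]
rest_foot top [433.3 177.8] 0.66 [ 0.5991 -0.3249  0.006 ]
rest_foot scene [160.5 160.5] 0.62 [ 0.6071 -0.3204  0.006 ]
bed top [270.3 189. ] 0.75 [0.5824 0.0419 0.028 ]
bed scene [295.7 226.2] 0.63 [0.5763 0.0349 0.028 ]
probe top [272.1 189.3] 0.57 [0.5816 0.0379 0.028 ]
probe scene [298.7 233.6] 0.55 [0.5866 0.0494 0.028 ]
```

View pics/rk.png

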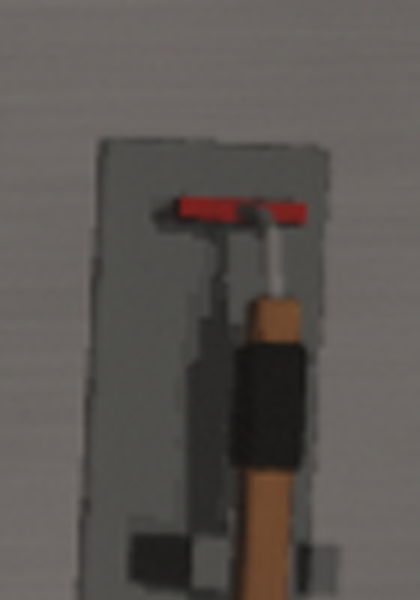

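View pics/tr.png

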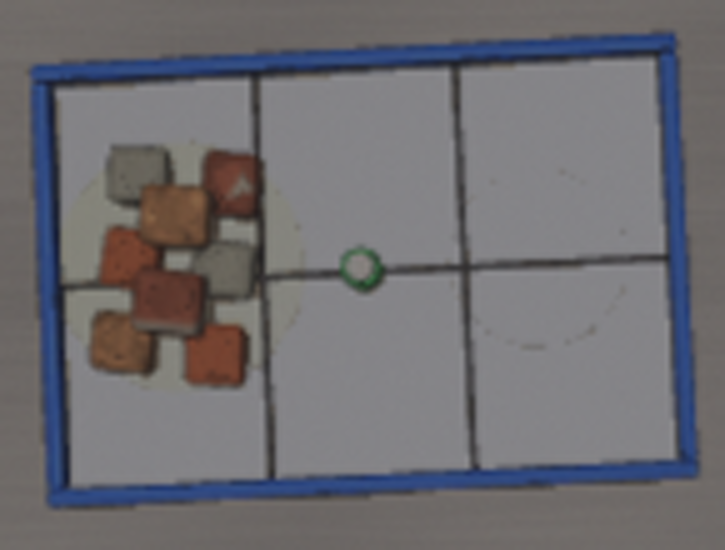

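```bash
python3 - <<'E'
from h import *
im,d=snap('top'); hsv=cv2.cvtColor(im,cv2.COLOR_BGR2HSV)
sub=np.zeros(im.shape[:2],np.uint8); sub[140:260,405:462]=255
red=(cv2.inRange(hsv,(0,120,60),(6,255,255))|cv2.inRange(hsv,(172,120,60),(180,255,255)))&sub
red[190:]=0
ys,xs=np.where(red>0); print('red',len(xs))
P=np.array([onz('top',(x,y),0.05)[:2] for x,y in zip(xs,ys)],np.float32); print(cv2.minAreaRect(P),P.mean(0))
# handle + sleeve by depth height
K,T=cal('top')
pts=[]
for y in range(140,260):
    for x in range(405,462):
        if d[y,x]>0:
            w=world('top',(x,y),d[y,x]); pts.append([x,y,*w])
pts=np.array(pts)
h=pts[(pts[:,4]>0.085)&(pts[:,4]<0.13)]
print(len(h)); 
A=h[:,2:4]; print(cv2.minAreaRect(A.astype(np.float32)),A.mean(0), h[:,4].min(),h[:,4].max())
hh=h[np.argsort(h[:,2])]
for lo in np.arange(.44,.58,.01):
    s=hh[(hh[:,2]>=lo)&(hh[:,2]<lo+.01)]
    if len(s): print(round(lo,2),len(s),s[:,3].mean().round(4),s[:,3].min().round(4),s[:,3].max().round(4),np.median(s[:,4]).round(4))
g=pts[(pts[:,4]>0.002)&(pts[:,4]<0.012)]
# base plate
gray=(hsv[...,1]<60)&(hsv[...,2]<110)&(sub>0)
ys,xs=np.where(gray); m=np.zeros_like(sub); m[gray]=255
n,l,st,c=cv2.connectedComponentsWithStats(m);i=1+np.argmax(st[1:,4]);ys,xs=np.where(l==i)
P=np.array([onz('top',(x,y),0.006)[:2] for x,y in zip(xs,ys)],np.float32); print('plate',cv2.minAreaRect(P))
E
```

```text
red 55
((0.6023178100585938, -0.3285347521305084), (0.043095529079437256, 0.006534140557050705), 88.37972259521484) [ 0.6022851  -0.32622683]Traceback (most recent call last):
  File "<stdin>", line 14, in <module>
  File "h.py", line 10, in world
    K,T=cal(cam); p=np.array([(px[0]-K[0,2])/K[0,0],(px[1]-K[1,2])/K[1,1],1])*depth
        ~~~^^^^^
  File "h.py", line 8, in cal
    c=imaging.get_calibration(cam); return np.array(c['camera_matrix']),np.array(c['world_from_camera'])
ValueError: time passes only in moves, steps and waits
```

```bash
python3 - <<'E'
import pickle,numpy as np
from rig import imaging,env
pickle.dump({c:imaging.get_calibration(c) for c in('top','scene')},open('cal.pkl','wb'))
print(env.observe()['time_s'])
E
sed -i 's/^def cal.*/import pickle\n_C=pickle.load(open("\.\/cal.pkl","rb"))\ndef cal(cam):/; s/c=imaging.get_calibration(cam);/c=_C[cam];/' h.py
cat > m2.py <<'E'
from h import *
im,d=snap('top'); hsv=cv2.cvtColor(im,cv2.COLOR_BGR2HSV)
K,T=cal('top')
v,u=np.mgrid[0:420,0:560]
cam=np.stack([(u-K[0,2])/K[0,0]*d,(v-K[1,2])/K[1,1]*d,d],-1); W=cam@T[:3,:3].T+T[:3,3]
sub=np.zeros(d.shape,bool); sub[140:260,405:462]=1; sub&=d>0
h=W[sub&(W[...,2]>.09)&(W[...,2]<.14)]
print(len(h),cv2.minAreaRect(h[:,:2].astype(np.float32)),h[:,:2].mean(0))
for lo in np.arange(.44,.58,.01):
    s=h[(h[:,0]>=lo)&(h[:,0]<lo+.01)]
    if len(s): print(round(lo,2),len(s),s[:,1].mean().round(4),s[:,1].min().round(4),s[:,1].max().round(4),np.median(s[:,2]).round(4))
gray=(hsv[...,1]<60)&(hsv[...,2]<105)&sub&(W[...,2]<.03)
m=gray.astype(np.uint8)*255
n,l,st,c=cv2.connectedComponentsWithStats(m);i=1+np.argmax(st[1:,4]);ys,xs=np.where(l==i)
P=np.array([onz('top',(x,y),0.006)[:2] for x,y in zip(xs,ys)],np.float32); print('plate',st[i],cv2.minAreaRect(P))
s=hsv[150:260,410:460]
print('table z',np.median(W[300:330,380:410,2]),'bed z',np.median(W[195:225,290:320,2]))
f=W[sub&(W[...,2]>.05)&(W[...,0]<.5)&(hsv[...,1]<70)]
print('fork',len(f),f.min(0),f.max(0),f.mean(0))
E
python3 m2.py
```

```text
1.2
705 ((0.5200479030609131, -0.3297492265701294), (0.05116057023406029, 0.13870960474014282), 73.79141235351562) [ 0.50892286 -0.31847763]
0.45 28 -0.3143 -0.3238 -0.3076 0.1039
0.46 76 -0.3192 -0.3407 -0.2913 0.1031
0.47 106 -0.3144 -0.344 -0.2917 0.1025
0.48 68 -0.314 -0.3432 -0.2924 0.1027
0.49 45 -0.3172 -0.3278 -0.3105 0.1043
0.5 50 -0.3181 -0.3278 -0.3108 0.1049
0.51 56 -0.3187 -0.3302 -0.3103 0.1095
0.52 56 -0.3198 -0.3315 -0.311 0.1104
0.53 55 -0.3199 -0.3313 -0.3121 0.11
0.54 55 -0.3205 -0.3315 -0.313 0.1101
0.55 46 -0.3226 -0.3314 -0.3147 0.1046
0.56 33 -0.3235 -0.3322 -0.3162 0.1035
0.57 12 -0.3259 -0.3283 -0.3229 0.096
plate [ 405  162   51   88 2565] ((0.5385822057723999, -0.3135163187980652), (0.11077648401260376, 0.1940741389989853), 85.94646453857422)
table z -0.00012802432333147706 bed z 0.027568437344377084
fork 195 [ 0.45397524 -0.34402562  0.05182444] [ 0.49948905 -0.29110113  0.10831828] [ 0.47526664 -0.31141029  0.09192979]
```

```bash
cat >> h.py <<'E'
def cloud(cam,d):
    K,T=cal(cam); v,u=np.mgrid[0:d.shape[0],0:d.shape[1]]
    c=np.stack([(u-K[0,2])/K[0,0]*d,(v-K[1,2])/K[1,1]*d,d],-1); return c@T[:3,:3].T+T[:3,3]
E
python3 - <<'E'
from h import *
for c in('top','scene'):
    im,d=snap(c); W=cloud(c,d); hsv=cv2.cvtColor(im,cv2.COLOR_BGR2HSV)
    blk=(hsv[...,2]<45)&(W[...,2]>.098)&(W[...,2]<.118)&(abs(W[...,0]-.53)<.05)&(abs(W[...,1]+.32)<.04)&(d>0)
    p=W[blk]; print(c,len(p),p.min(0).round(4),p.max(0).round(4),np.median(p,0).round(4))
    t=W[blk&(W[...,2]>.106)]; print(' top',len(t),cv2.minAreaRect(t[:,:2].astype(np.float32)),t.mean(0).round(4))
    w=(hsv[...,0]<20)&(hsv[...,1]>80)&(W[...,2]>.099)&(W[...,2]<.107)&(abs(W[...,0]-.52)<.08)&(abs(W[...,1]+.32)<.03)&(d>0)
    p=W[w]; vx=cv2.fitLine(p[:,:2].astype(np.float32),cv2.DIST_HUBER,0,.001,.001).ravel(); print(' wood',len(p),vx.round(4),np.degrees(np.arctan(vx[1]/vx[0])), 'y at .53',vx[3]+(.53-vx[2])*vx[1]/vx[0])
    r=((hsv[...,0]<6)|(hsv[...,0]>172))&(hsv[...,1]>120)&(abs(W[...,0]-.6)<.03)&(abs(W[...,1]+.325)<.04)&(d>0)
    p=W[r]; print(' bar',len(p),p.min(0).round(4),p.max(0).round(4),cv2.minAreaRect(p[:,:2].astype(np.float32)))
    b=(hsv[...,0]>110)&(hsv[...,0]<130)&(hsv[...,1]>120)&(abs(W[...,0]-.58)<.13)&(abs(W[...,1]-.035)<.17)&(d>0)&(W[...,2]>.04)
    p=W[b]; print(' tray',len(p),cv2.minAreaRect(p[:,:2].astype(np.float32)))
    g=(hsv[...,0]>45)&(hsv[...,0]<80)&(hsv[...,1]>90)&(abs(W[...,0]-.58)<.04)&(abs(W[...,1]-.037)<.04)&(d>0)
    p=W[g]; print(' probe',len(p),p.min(0).round(4),p.max(0).round(4))
E
```

```text
top 230 [ 0.4803 -0.3331  0.0982] [ 0.5512 -0.2925  0.116 ] [ 0.528  -0.3195  0.1099]
 top 198 ((0.5300098061561584, -0.321077823638916), (0.02046680636703968, 0.04140068590641022), 87.88549041748047) [ 0.5297 -0.3211  0.1104]
 wood 248 [ 0.996  -0.089   0.4969 -0.3183] -5.104872 y at .53 -0.32130075
 bar 55 [ 0.5984 -0.3511  0.0451] [ 0.6063 -0.3068  0.0556] ((0.602424144744873, -0.32894226908683777), (0.044412288814783096, 0.006960771977901459), 88.38909912109375)
 tray 935 ((0.5823237895965576, 0.037445418536663055), (0.1946399062871933, 0.2844527065753937), 1.1802473068237305)
 probe 8 [0.5757 0.0302 0.0527] [0.5823 0.0455 0.0604]
scene 224 [ 0.4809 -0.3403  0.098 ] [ 0.5617 -0.2903  0.115 ] [ 0.5301 -0.3142  0.1097]
 top 144 ((0.5316954851150513, -0.3196241855621338), (0.01961219310760498, 0.043791573494672775), 82.45203399658203) [ 0.5323 -0.3182  0.1109]
 wood 216 [ 0.9969 -0.0785  0.5099 -0.3149] -4.5034895 y at .53 -0.31649435
 bar 71 [ 0.5784 -0.3607  0.0046] [ 0.6087 -0.303   0.0571] ((0.5975662469863892, -0.33514973521232605), (0.06333665549755096, 0.022608283907175064), 60.03426742553711)
 tray 252 ((0.5836580395698547, 0.03947615623474121), (0.1963568478822708, 0.28616127371788025), 1.2914931774139404)
 probe 75 [0.5766 0.0308 0.0336] [0.5924 0.0485 0.064 ]
```

```bash
cat >> h.py <<'E'
from scipy.spatial.transform import Rotation as Ro
BED=np.array([.583,.038]); BYAW=1.2
def bed2w(X,Y):
    a=np.radians(BYAW); return BED+np.array([X*np.cos(a)-Y*np.sin(a),X*np.sin(a)+Y*np.cos(a)])
def w2bed(p):
    a=np.radians(BYAW); q=np.array(p[:2])-BED; return np.array([q[0]*np.cos(a)+q[1]*np.sin(a),-q[0]*np.sin(a)+q[1]*np.cos(a)])
OFF=np.array([.073,0,-.088]) # rake origin from TCP in rake frame
def toolR(yaw):
    a=np.radians(yaw); c,s=np.cos(a),np.sin(a); return np.array([[c,s,0],[s,-c,0],[0,0,-1.]])
def row(p,yaw,S=None):
    S=S or env.observe(); R0=np.array(S['tool_rot']); R=toolR(yaw)
    return np.r_[R0.T@(np.array(p)-S['position'])/.3, np.degrees(Ro.from_matrix(R0.T@R).as_rotvec())/45].round(4)
def rk(X,Y,z,byaw):
    "TCP for rake origin at bed X,Y, z above bed, rake yaw rel. bed"
    yaw=byaw+BYAW; a=np.radians(yaw); o=np.array([OFF[0]*np.cos(a)-OFF[1]*np.sin(a),OFF[0]*np.sin(a)+OFF[1]*np.cos(a)])
    return np.r_[bed2w(X,Y)-o, .028+z-OFF[2]],yaw
def say(*pts):
    S=env.observe(); print('t',S['time_s'],'pos',S['position'].round(4),'F',S['ft_force'].round(1),'grip',round(S['grip_width'],4))
    for p in pts: print(row(*p,S).tolist())
def rakes(*a): say(*[rk(*x) for x in a])
E
python3 -c "
from h import *
say(((.237,.319,.248),165.3-42.45),((.335,.106,.248),165.3-84.9))"
```

```text
t 1.35 pos [0.1392 0.5321 0.2483] F [ 0.3  0.  -1.3] grip 0.0854
[-0.4953, -0.6046, 0.0011, 0.0, -0.0, 0.9443]
[-0.9909, -1.2089, 0.0011, 0.0, -0.0, 1.8876]
```

Call:
step_arm(steps=[0.7,-0.495,-0.605,0,0,0,0.944,0.7,-0.495,-0.605,0,0,0,0.944,0.7,-0.495,-0.605,0,0,0,0.944,0.7,-0.495,-0.605,0,0,0,0.944,0.7,-0.495,-0.605,0,0,0,0.944,0.7,-0.495,-0.605,0,0,0,0.944], grip_force=60)

```text
time_s: 1.95
position: [0.238, 0.3164, 0.2486]
tool_rot: [[-0.536, 0.844, 0.001], [0.844, 0.536, -0.0], [-0.001, 0.0, -1.0]]
ft_force: [-0.4, 0.6, 0.4]
grip_width: 0.0598
```

```bash
python3 -c "
from h import *
print(env.observe()['q'].round(1)); say(((.335,.106,.248),165.3-84.9))"
```

```text
[35.8  6.1 96.1 -0.  77.7  3.4]
t 1.95 pos [0.238  0.3164 0.2486] F [-0.4  0.6  0.4] grip 0.0598
[-0.7654, -0.103, 0.0025, 0.0009, 0.0005, 0.9336]
```

Call:
step_arm(steps=[0.7,-0.765,-0.103,0,0,0,0.934,0.7,-0.765,-0.103,0,0,0,0.934,0.7,-0.765,-0.103,0,0,0,0.934,0.7,-0.765,-0.103,0,0,0,0.934,0.7,-0.765,-0.103,0,0,0,0.934,0.7,-0.765,-0.103,0,0,0,0.934])

```text
time_s: 2.55
position: [0.3372, 0.1072, 0.2485]
tool_rot: [[0.166, 0.986, 0.001], [0.986, -0.166, -0.0], [-0.0, 0.001, -1.0]]
ft_force: [0.6, 0.9, -0.3]
grip_width: 0.0597
```

```bash
python3 -c "
from h import *
print(env.observe()['q'].round(1)); say(((.433,-.107,.248),38),((.52,-.32,.2),-4.5))"
```

```text
[ -1.7   1.5 101.3  -0.   77.2   7.8]
t 2.55 pos [0.3372 0.1072 0.2485] F [ 0.6  0.9 -0.3] grip 0.0597
[-0.6513, 0.4333, 0.0021, 0.0012, -0.0001, 0.9435]
[-1.3034, 0.8368, 0.1626, 0.0012, -0.0006, 1.888]
```

Call:
step_arm(steps=[0.7,-0.651,0.433,0,0,0,0.943,0.7,-0.651,0.433,0,0,0,0.943,0.7,-0.651,0.433,0,0,0,0.943,0.7,-0.651,0.433,0,0,0,0.943,0.7,-0.651,0.433,0,0,0,0.943,0.7,-0.651,0.433,0,0,0,0.943])

```text
time_s: 3.15
position: [0.4345, -0.1063, 0.2478]
tool_rot: [[0.786, 0.618, 0.0], [0.618, -0.786, -0.0], [0.0, 0.0, -1.0]]
ft_force: [-0.7, 0.2, 0.2]
grip_width: 0.0597
```

```bash
python3 -c "
from h import *
print(env.observe()['q'].round(1)); say(((.53,-.32,.19),-4.5),((.53,-.32,.15),-4.5))"
```

```text
[-29.   11.5  89.5  -0.   79.   22.8]
t 3.15 pos [ 0.4345 -0.1063  0.2478] F [-0.7  0.2  0.2] grip 0.0597
[-0.1901, 0.7568, 0.193, 0.0003, -0.0001, 0.9486]
[-0.1901, 0.7568, 0.3264, 0.0003, -0.0001, 0.9486]
```

Call:
step_arm(steps=[0.7,-0.19,0.757,0.193,0,0,0.949,0.7,-0.19,0.757,0.193,0,0,0.949,0.7,-0.19,0.757,0.193,0,0,0.949,0.7,-0.19,0.757,0.193,0,0,0.949,0.7,-0.19,0.757,0.193,0,0,0.949,0.7,-0.19,0.757,0.193,0,0,0.949,0.7,-0.19,0.757,0.326,0,0,0.949,0.7,-0.19,0.757,0.326,0,0,0.949])

```text
time_s: 3.95
position: [0.5281, -0.3142, 0.1465]
tool_rot: [[0.997, -0.071, -0.007], [-0.071, -0.997, 0.006], [-0.007, -0.006, -1.0]]
ft_force: [-0.2, 1.2, -0.4]
grip_width: 0.0598
```

```bash
python3 -c "
from h import *
im,d=snap('scene'); cv2.imwrite('pics/s1.png',cv2.resize(im[50:200,90:290],None,fx=4,fy=4))
im,d=snap('top'); cv2.imwrite('pics/t1.png',cv2.resize(im[140:270,390:490],None,fx=4,fy=4))
say(((.53,-.32,.094),-4.5))"
```

```text
t 4.05 pos [ 0.5295 -0.3158  0.1511] F [-0.2  0.9  0.6] grip 0.0598
[0.0028, 0.0139, 0.1904, -0.001, 0.0009, 0.0086]
```

View pics/s1.png

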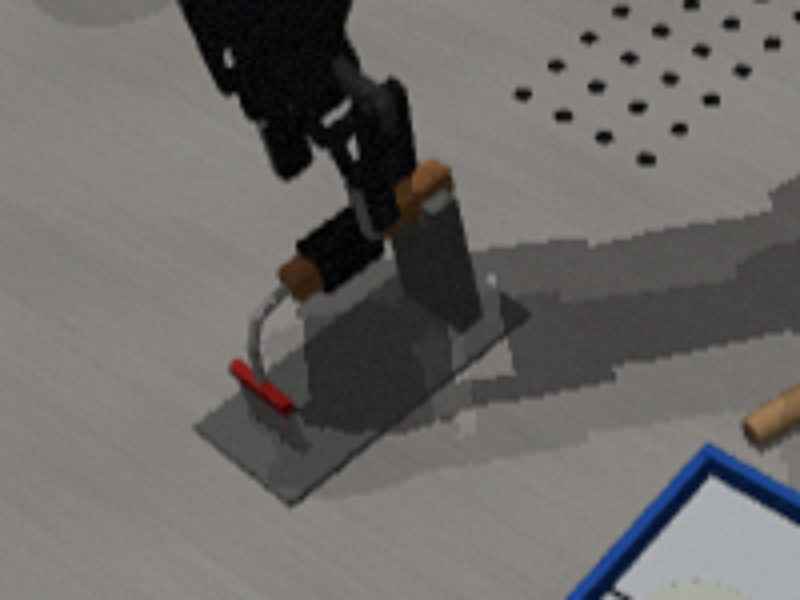

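Call:
step_arm(steps=[0.7,0,0,0.05,0,0,0,0.7,0,0,0.05,0,0,0,0.7,0,0,0.05,0,0,0])

```text
time_s: 4.35
position: [0.5295, -0.3172, 0.1372]
tool_rot: [[0.997, -0.074, 0.001], [-0.074, -0.997, -0.001], [0.001, 0.001, -1.0]]
ft_force: [0.4, -0.3, -0.1]
grip_width: 0.0598
```

```bash
python3 -c "
from h import *
say(((.53,-.32,.094),-4.5)); print(env.observe()['tool_rot'].round(4))"
```

```text
t 4.35 pos [ 0.5295 -0.3172  0.1372] F [ 0.4 -0.3 -0.1] grip 0.0598
[0.0021, 0.0091, 0.144, 0.0013, -0.0018, 0.0059]
[[ 0.9973 -0.0738  0.0013]
 [-0.0738 -0.9973 -0.0011]
 [ 0.0014  0.001  -1.    ]]
```

Call:
step_arm(steps=[0.7,0.002,0.009,0.144,0,0,0.006,0.7,0.002,0.009,0.144,0,0,0.006,0.7,0.002,0.009,0.144,0,0,0.006,0,0.002,0.009,0.144,0,0,0.006,0,0.002,0.009,0.144,0,0,0.006,0,0.002,0.009,0.144,0,0,0.006,0,0.002,0.009,0.144,0,0,0.006,0,0.002,0.009,0.144,0,0,0.006], grip_force=90)

```text
time_s: 5.15
position: [0.5298, -0.3206, 0.0938]
tool_rot: [[0.997, -0.08, 0.002], [-0.08, -0.997, -0.002], [0.002, 0.001, -1.0]]
ft_force: [-0.7, -0.0, 7.1]
grip_width: 0.0176
```

```bash
python3 -c "
from h import *
say(); print(env.observe()['tool_rot'].round(4))"
```

```text
t 5.15 pos [ 0.5298 -0.3206  0.0938] F [-0.7 -0.   7.1] grip 0.0176
[[ 0.9968 -0.0798  0.0018]
 [-0.0798 -0.9968 -0.0016]
 [ 0.0019  0.0014 -1.    ]]
```

Call:
step_arm(steps=[0,0,0,-0.1,0,0,0,0,0,0,-0.2,0,0,0,0,0,0,-0.35,0,0,0,0,0,0,-0.35,0,0,0,0,0,0,-0.35,0,0,0])

```text
time_s: 5.65
position: [0.5294, -0.3202, 0.1981]
tool_rot: [[0.997, -0.08, 0.001], [-0.08, -0.997, -0.001], [0.001, 0.001, -1.0]]
ft_force: [0.2, -0.1, -2.6]
grip_width: 0.0182
```

```bash
python3 -c "
from h import *
im,d=snap('scene'); cv2.imwrite('pics/s2.png',cv2.resize(im[30:230,90:390],None,fx=2.6,fy=2.6)); W=cloud('scene',d); hsv=cv2.cvtColor(im,cv2.COLOR_BGR2HSV)
r=((hsv[...,0]<6)|(hsv[...,0]>172))&(hsv[...,1]>120)&(abs(W[...,0]-.6)<.03)&(abs(W[...,1]+.325)<.04)&(d>0)&(W[...,2]>.1)
print(W[r].min(0),W[r].max(0),W[r].mean(0))
say((.53-.073+.15,)and ((.56,-.15,.2),40)) "
```

```text
[ 0.59836001 -0.34681955  0.14675228] [ 0.60878335 -0.29963525  0.16458426] [ 0.60468708 -0.3219114   0.15371127]
t 5.7 pos [ 0.529  -0.3199  0.1967] F [-0.6  0.9 -1.9] grip 0.018
[0.0577, -0.5728, -0.0106, -0.0014, 0.0008, -0.9906]
```

View pics/s2.png

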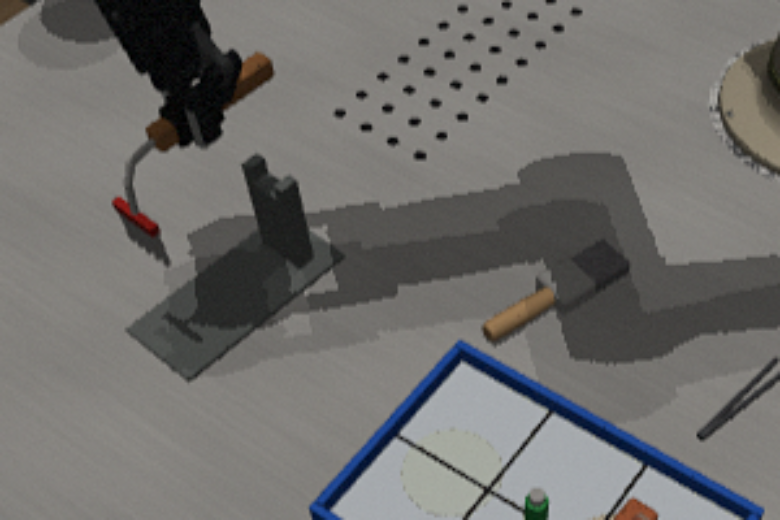

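```bash
cat >> h.py <<'E'
def lumps(name=None):
    im,d=snap('top'); W=cloud('top',d)
    if name: cv2.imwrite('pics/'+name+'.png',cv2.resize(im[130:250,195:350],None,fx=5,fy=5,interpolation=cv2.INTER_CUBIC))
    a=np.radians(BYAW); q=W[...,:2]-BED
    X=q[...,0]*np.cos(a)+q[...,1]*np.sin(a); Y=-q[...,0]*np.sin(a)+q[...,1]*np.cos(a); Z=W[...,2]-.028
    sat=cv2.cvtColor(im,cv2.COLOR_BGR2HSV)
    ok=(d>0)&(abs(X)<.089)&(abs(Y)<.134)
    for lo,hi in((.015,.031),(.031,.06)):
        m=(ok&(Z>lo)&(Z<hi)).astype(np.uint8)
        m=cv2.erode(m,np.ones((2,2),np.uint8)) if lo<.02 else m
        n,l,st,c=cv2.connectedComponentsWithStats(m,connectivity=4)
        for i in range(1,n):
            if st[i,4]<15: continue
            s=l==i; col=im[s].mean(0).astype(int)
            print('%.0f-%.0f'%(lo*1e3,hi*1e3),'n',st[i,4],'X %.0f..%.0f Y %.0f..%.0f'%(X[s].min()*1e3,X[s].max()*1e3,Y[s].min()*1e3,Y[s].max()*1e3),'c %.0f %.0f z %.0f'%(X[s].mean()*1e3,Y[s].mean()*1e3,np.median(Z[s])*1e3),'bgr',col)
    return im,d
E
python3 -c "
from h import *
lumps('l0')"
```

```text
15-31 n 89 X 33..56 Y 83..107 c 45 96 z 23 bgr [ 91 100 105]
15-31 n 109 X 25..51 Y 43..65 c 38 54 z 23 bgr [54 64 96]
15-31 n 83 X -4..21 Y 88..112 c 8 102 z 23 bgr [ 50  67 115]
15-31 n 104 X -11..12 Y 47..71 c 1 58 z 23 bgr [ 89  98 102]
15-31 n 99 X -41..-16 Y 93..117 c -30 106 z 23 bgr [ 59  79 109]
15-31 n 113 X -48..-25 Y 53..76 c -37 64 z 23 bgr [ 51  68 116]
31-60 n 175 X 11..38 Y 63..94 c 24 78 z 46 bgr [ 59  79 109]
31-60 n 31 X -7..6 Y -6..7 c -2 -0 z 36 bgr [110 121 112]
31-60 n 179 X -26..1 Y 67..98 c -13 82 z 47 bgr [55 64 96]
```

Call:
step_arm(steps=[0,0.058,-0.573,-0.01,0,0,-0.99,0,0.058,-0.573,-0.01,0,0,-0.99,0,0.058,-0.573,-0.01,0,0,-0.99,0,0.058,-0.573,-0.01,0,0,-0.99,0,0.058,-0.573,-0.01,0,0,-0.99,0,0.058,-0.573,-0.01,0,0,-0.99])

```text
time_s: 6.35
position: [0.5602, -0.1493, 0.199]
tool_rot: [[0.764, 0.645, -0.002], [0.645, -0.764, 0.001], [-0.001, -0.002, -1.0]]
ft_force: [0.3, -0.4, -1.7]
grip_width: 0.0177
```

```bash
python3 -c "
from h import *
print(env.observe()['q'].round(1)); rakes((.028,.118,.070,90),(.028,.118,.028,90))"
```

```text
[-26.6  27.   74.1  -0.   79.   23.2]
t 6.35 pos [ 0.5602 -0.1493  0.199 ] F [ 0.3 -0.4 -1.7] grip 0.0177
[0.628, -0.4857, 0.0439, -0.0034, -0.0, -1.1336]
[0.6282, -0.4854, 0.1839, -0.0034, -0.0, -1.1336]
```

View pics/l0.png

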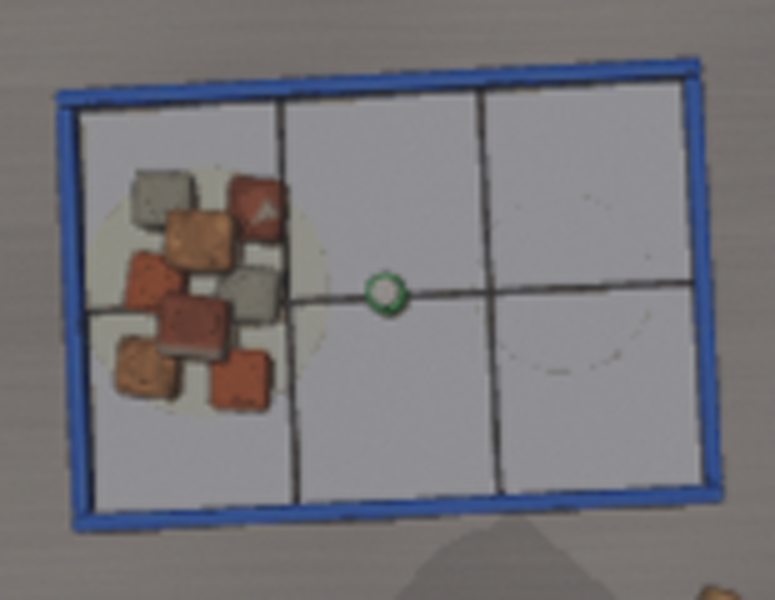

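```bash
python3 -c "
from h import *
rakes((.022,.06,.070,82),)"
```

```text
t 6.35 pos [ 0.5602 -0.1493  0.199 ] F [ 0.3 -0.4 -1.7] grip 0.0177
[0.466, -0.3712, 0.0439, -0.0034, 0.0002, -0.9558]
```

Call:
step_arm(steps=[0,0.466,-0.371,0.044,0,0,-0.956,0,0.466,-0.371,0.044,0,0,-0.956,0,0.466,-0.371,0.044,0,0,-0.956,0,0.466,-0.371,0.044,0,0,-0.956,0,0.466,-0.371,0.044,0,0,-0.956,0,0.466,-0.371,0.044,0,0,-0.956])

```text
time_s: 6.95
position: [0.5959, 0.0251, 0.186]
tool_rot: [[0.123, 0.992, -0.002], [0.992, -0.123, 0.0], [-0.0, -0.002, -1.0]]
ft_force: [0.6, -1.0, -1.9]
grip_width: 0.0179
```

```bash
python3 -c "
from h import *
rakes((.022,.112,.070,110),(.022,.112,.030,110))"
```

```text
t 6.95 pos [0.5959 0.0251 0.186 ] F [ 0.6 -1.  -1.9] grip 0.0179
[0.2032, 0.0862, -0.0001, -0.0025, -0.0005, -0.6276]
[0.2032, 0.0865, 0.1332, -0.0025, -0.0005, -0.6276]
```

Call:
step_arm(steps=[0,0.203,0.086,0,0,0,-0.628,0,0.203,0.086,0,0,0,-0.628,0,0.203,0.086,0,0,0,-0.628,0,0.203,0.086,0,0,0,-0.628,0,0.203,0.086,0,0,0,-0.628,0,0.203,0.086,0,0,0,-0.628])

```text
time_s: 7.55
position: [0.6291, 0.0811, 0.1868]
tool_rot: [[-0.357, 0.934, -0.001], [0.934, 0.357, -0.0], [0.0, -0.001, -1.0]]
ft_force: [-1.5, 0.3, -2.3]
grip_width: 0.018
```

```bash
cat > chk.py <<'E'
from h import *
def origin():
    S=env.observe(); R=S['tool_rot']; o=S['position']+R@np.array([.073,0,.088]); yaw=np.degrees(np.arctan2(R[1,0],R[0,0])); return w2bed(o),o[2]-.028,yaw-BYAW
if __name__=='__main__':
    im,d=snap('scene'); import sys; cv2.imwrite('pics/%s.png'%sys.argv[1],cv2.resize(im[110:330,190:430],None,fx=3,fy=2.7)[:600])
    print(origin())
E
python3 chk.py s3; python3 -c "
from h import *
rakes((.022,.112,.028,110),(.035,.076,.028,110),(.0477,.0415,.028,110))"
```

```text
(array([0.0222628 , 0.11101874]), np.float64(0.07087099102264571), np.float64(109.76544468130496))
t 7.6 pos [0.6291 0.0813 0.1869] F [-0.1  0.2 -1.1] grip 0.0179
[0.0034, 0.0012, 0.1429, -0.0007, -0.0002, -0.0052]
[-0.1242, 0.0014, 0.1428, -0.0007, -0.0002, -0.0052]
[-0.2467, 0.0023, 0.1428, -0.0007, -0.0002, -0.0052]
```

View pics/s3.png

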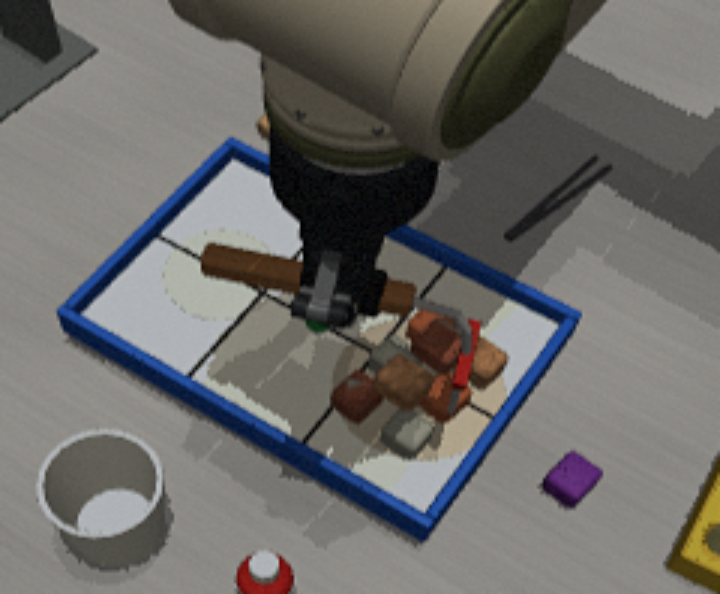

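```bash
python3 - <<'E'
from h import *
for c in('scene','top'):
    im,d=snap(c); W=cloud(c,d); hsv=cv2.cvtColor(im,cv2.COLOR_BGR2HSV)
    r=((hsv[...,0]<8)|(hsv[...,0]>172))&(hsv[...,1]>120)&(W[...,2]>.12)&(W[...,2]<.16)&(abs(W[...,1]-.14)<.08)&(d>0)
    p=W[r]; print(c,len(p)); 
    if len(p)>5: print(p.min(0),p.max(0),w2bed(p.mean(0)),cv2.minAreaRect(p[:,:2].astype(np.float32)))
E
```

```text
scene 94
[0.58182845 0.13974935 0.13720819] [0.62570923 0.16215667 0.15853353] [0.02771002 0.11443512] ((0.6038158535957336, 0.15087836980819702), (0.04549598693847656, 0.00793849304318428), 21.206483840942383)
top 61
[0.58157011 0.13793807 0.13540606] [0.61858986 0.15731333 0.14637485] [0.01817418 0.10888039] ((0.6002824306488037, 0.14816251397132874), (0.0407743901014328, 0.007325062528252602), 21.49587631225586)
```

Call:
step_arm(steps=[0,0,0,0.142,0,0,0,0,0,0,0.142,0,0,0,0,-0.03,0,0.142,0,0,0,0,-0.07,0,0.142,0,0,0,0,-0.11,0,0.142,0,0,0,0,-0.15,0,0.142,0,0,0,0,-0.19,0,0.142,0,0,0,0,-0.22,0,0.142,0,0,0,0,-0.247,0,0.142,0,0,0,0,-0.247,0,0.142,0,0,0])

```text
time_s: 8.7
position: [0.6563, 0.012, 0.1444]
tool_rot: [[-0.361, 0.932, 0.0], [0.932, 0.361, -0.0], [-0.0, -0.0, -1.0]]
ft_force: [-0.4, 0.2, -0.6]
grip_width: 0.0175
```

```bash
python3 chk.py s4; python3 -c "
from h import *
say();lumps('l1')"
```

```text
(array([0.04753576, 0.04176381]), np.float64(0.028419091285479158), np.float64(110.01936628123289))
t 8.75 pos [0.6561 0.0127 0.1444] F [-0.4 -0.3 -1.5] grip 0.0179
15-31 n 39 X 34..55 Y 97..107 c 45 102 z 24 bgr [ 90 100 104]
15-31 n 19 X 37..46 Y -0..17 c 40 9 z 27 bgr [41 53 69]
15-31 n 31 X -4..18 Y 104..111 c 7 108 z 23 bgr [ 48  66 115]
15-31 n 54 X -41..-17 Y 102..117 c -29 111 z 23 bgr [ 58  79 109]
```

View pics/s4.png

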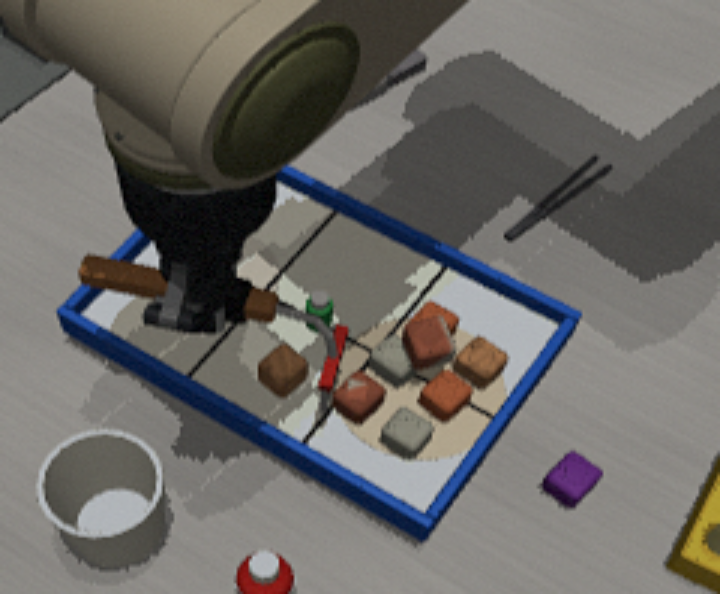

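View pics/l1.png

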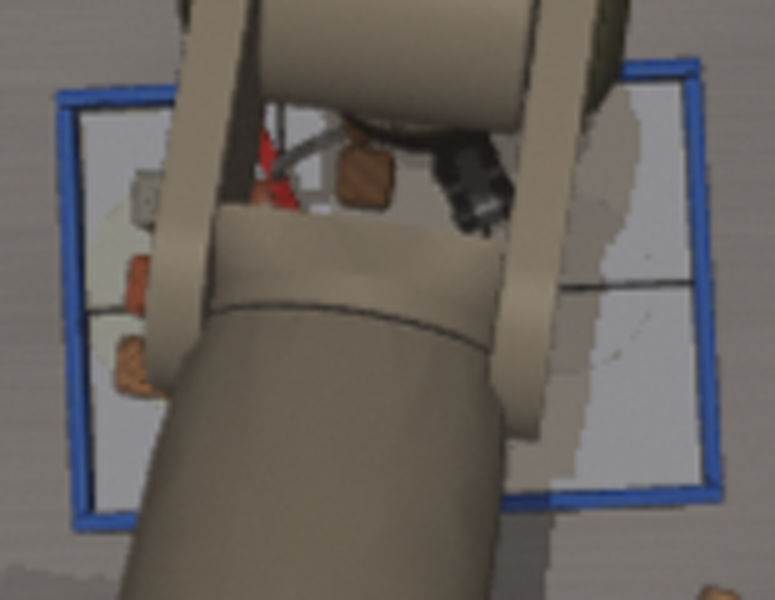

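```bash
python3 -c "
from h import *
rakes((.046,.0325,.028,90),(.046,.0325,.003,90),(.044,-.07,.003,90))"
```

```text
t 8.8 pos [0.6559 0.0131 0.1444] F [-0.1 -0.2 -2.2] grip 0.0177
[-0.0141, -0.0987, 0.0014, -0.0003, -0.0003, 0.4456]
[-0.0141, -0.0987, 0.0847, -0.0003, -0.0003, 0.4456]
[-0.3328, -0.2221, 0.0847, -0.0003, -0.0003, 0.4456]
```

Call:
step_arm(steps=[0,-0.014,-0.099,-0.02,0,0,0.446,0,-0.014,-0.099,-0.02,0,0,0.446,0,-0.014,-0.099,-0.02,0,0,0.446,0,-0.014,-0.099,-0.02,0,0,0.446])

```text
time_s: 9.2
position: [0.6296, -0.0011, 0.1507]
tool_rot: [[-0.021, 1.0, 0.0], [1.0, 0.021, 0.0], [0.0, 0.0, -1.0]]
ft_force: [-0.1, -0.2, -1.3]
grip_width: 0.0177
```

```bash
python3 chk.py s5; python3 -c "
from h import *
lumps('l2');rakes((.046,.0325,.003,90),(.045,-.02,.003,90),(.044,-.07,.003,90))"
```

```text
(array([0.04578704, 0.03293444]), np.float64(0.034658709941651045), np.float64(90.09842127147155))
15-31 n 108 X 33..56 Y 83..107 c 44 95 z 22 bgr [ 88  97 101]
15-31 n 110 X -7..19 Y 89..111 c 6 100 z 24 bgr [ 47  65 113]
15-31 n 112 X -41..-17 Y 92..117 c -29 104 z 23 bgr [ 56  77 106]
31-60 n 21 X -3..6 Y -8..5 c 0 -1 z 36 bgr [64 71 71]
31-60 n 32 X -17..4 Y 81..93 c -8 87 z 46 bgr [62 72 99]
t 9.3 pos [ 0.6298 -0.0012  0.1506] F [ 0.9 -0.3 -0.6] grip 0.0176
[-0.0012, 0.0002, 0.1052, -0.0, -0.0, 0.0025]
[-0.1762, -0.0035, 0.1052, -0.0, -0.0, 0.0025]
[-0.3428, -0.0071, 0.1052, -0.0, -0.0, 0.0025]
```

View pics/s5.png

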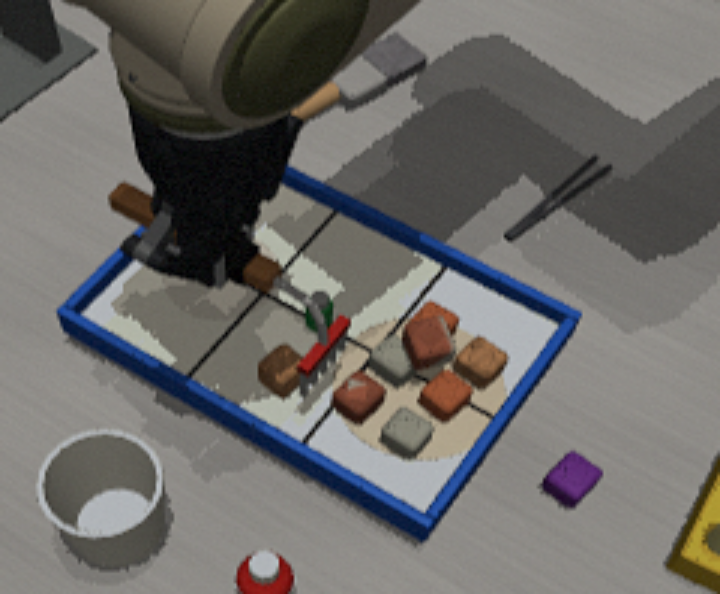

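Call:
step_arm(steps=[0,0,0,0.105,0,0,0,0,0,0,0.105,0,0,0,0,-0.02,0,0.105,0,0,0,0,-0.06,-0.001,0.105,0,0,0,0,-0.105,-0.002,0.105,0,0,0,0,-0.15,-0.003,0.105,0,0,0,0,-0.2,-0.004,0.105,0,0,0,0,-0.25,-0.005,0.105,0,0,0,0,-0.3,-0.006,0.105,0,0,0,0,-0.33,-0.007,0.105,0,0,0])

```text
time_s: 10.3
position: [0.6297, -0.1025, 0.119]
tool_rot: [[-0.02, 1.0, 0.0], [1.0, 0.02, -0.0], [-0.0, 0.0, -1.0]]
ft_force: [1.1, 0.6, -1.0]
grip_width: 0.0177
```

```bash
python3 chk.py s6; python3 -c "
from h import *
lumps('l3');rakes((.040,-.06,.07,90),(-.006,.112,.07,70))"
```

```text
(array([ 0.04393529, -0.06931234]), np.float64(0.0029006276551765235), np.float64(89.8815803820575))
15-31 n 110 X 33..56 Y 83..107 c 44 95 z 23 bgr [ 88  97 101]
15-31 n 118 X 25..51 Y 44..68 c 38 56 z 23 bgr [53 63 96]
15-31 n 109 X -6..19 Y 89..111 c 6 100 z 23 bgr [ 49  66 113]
15-31 n 89 X -11..12 Y 47..71 c 3 57 z 23 bgr [ 88  97 101]
15-31 n 116 X -41..-17 Y 93..117 c -29 105 z 23 bgr [ 58  78 108]
15-31 n 107 X -48..-25 Y 53..76 c -37 64 z 23 bgr [ 50  66 115]
31-60 n 27 X 42..66 Y -72..-66 c 57 -69 z 46 bgr [ 55  56 129]
31-60 n 178 X -28..7 Y 59..94 c -11 75 z 47 bgr [54 64 95]
31-60 n 26 X -6..4 Y -6..7 c -1 -0 z 37 bgr [119 126 124]
t 10.4 pos [ 0.6297 -0.1021  0.1189] F [ 0.  -0.4 -0.2] grip 0.0177
[0.0269, -0.0127, -0.2236, 0.0, 0.0003, -0.0024]
[0.6144, -0.2504, -0.2237, 0.0001, 0.0002, 0.442]
```

View pics/s6.png

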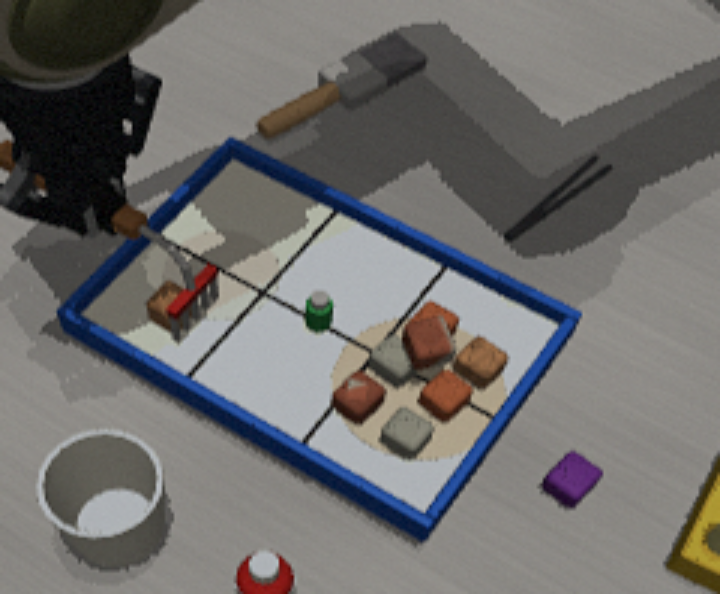

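```bash
python3 -c "
from h import *
rakes((.020,.05,.07,75),(.003,.112,.07,65))"
```

```text
t 10.4 pos [ 0.6297 -0.1021  0.1189] F [ 0.  -0.4 -0.2] grip 0.0177
[0.4016, -0.1431, -0.2236, 0.0001, 0.0002, 0.3309]
[0.6226, -0.24, -0.2237, 0.0001, 0.0002, 0.5532]
```

Call:
step_arm(steps=[0,0.0,0,-0.12,0,0,0,0,0.1,-0.05,-0.224,0,0,0.1,0,0.25,-0.1,-0.224,0,0,0.2,0,0.402,-0.143,-0.224,0,0,0.331,0,0.55,-0.2,-0.224,0,0,0.45,0,0.623,-0.24,-0.224,0,0,0.553,0,0.623,-0.24,-0.224,0,0,0.553,0,0.623,-0.24,-0.224,0,0,0.553])

```text
time_s: 11.2
position: [0.5539, 0.0852, 0.1865]
tool_rot: [[0.4, 0.917, 0.0], [0.917, -0.4, -0.0], [-0.0, 0.001, -1.0]]
ft_force: [0.4, -0.2, -0.8]
grip_width: 0.0177
```

```bash
python3 chk.py s7; python3 -c "
from h import *
rakes((.003,.112,.028,65),(-.03,.042,.028,65))"
```

```text
(array([0.00290294, 0.11332856]), np.float64(0.07030523160602155), np.float64(65.16947859436893))
t 11.25 pos [0.5542 0.0845 0.1863] F [ 0.7 -0.9 -0.9] grip 0.0179
[-0.0039, 0.0015, 0.141, 0.0006, 0.0001, 0.0038]
[-0.2618, -0.0003, 0.141, 0.0006, 0.0001, 0.0038]
```

View pics/s7.png

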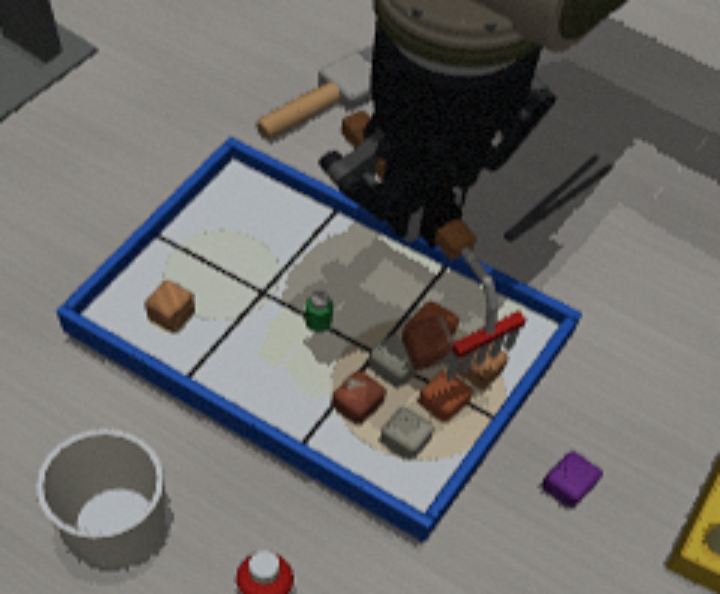

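Call:
step_arm(steps=[0,0,0,0.14,0,0,0,0,0,0,0.14,0,0,0,0,-0.03,0,0.14,0,0,0,0,-0.07,0,0.14,0,0,0,0,-0.11,0,0.14,0,0,0,0,-0.15,0,0.14,0,0,0,0,-0.19,0,0.14,0,0,0,0,-0.23,0,0.14,0,0,0,0,-0.262,0,0.14,0,0,0,0,-0.262,0,0.14,0,0,0])

```text
time_s: 12.25
position: [0.5219, 0.0117, 0.1443]
tool_rot: [[0.403, 0.915, -0.0], [0.915, -0.403, -0.0], [-0.0, -0.0, -1.0]]
ft_force: [0.1, -0.7, -1.6]
grip_width: 0.0181
```

```bash
python3 chk.py s8; python3 -c "
from h import *
lumps('l4');rakes((-.044,.0325,.034,90),(-.044,.0325,.003,90))"
```

```text
(array([-0.03048787,  0.04173803]), np.float64(0.028328924482415318), np.float64(65.03889477455596))
15-31 n 34 X 37..57 Y -96..-75 c 43 -88 z 27 bgr [52 67 89]
15-31 n 111 X 33..56 Y 83..108 c 44 95 z 23 bgr [85 94 98]
15-31 n 104 X 27..52 Y 45..68 c 39 56 z 23 bgr [51 61 94]
15-31 n 114 X -7..18 Y 89..111 c 6 100 z 23 bgr [ 46  63 109]
15-31 n 118 X -41..-16 Y 93..117 c -29 105 z 23 bgr [ 56  76 105]
t 12.35 pos [0.5224 0.0127 0.1443] F [-0.4 -0.  -0.2] grip 0.0179
[-0.0256, 0.075, -0.0191, 0.0001, -0.0002, -0.5539]
[-0.0256, 0.075, 0.0842, 0.0001, -0.0002, -0.5539]
```

View pics/s8.png

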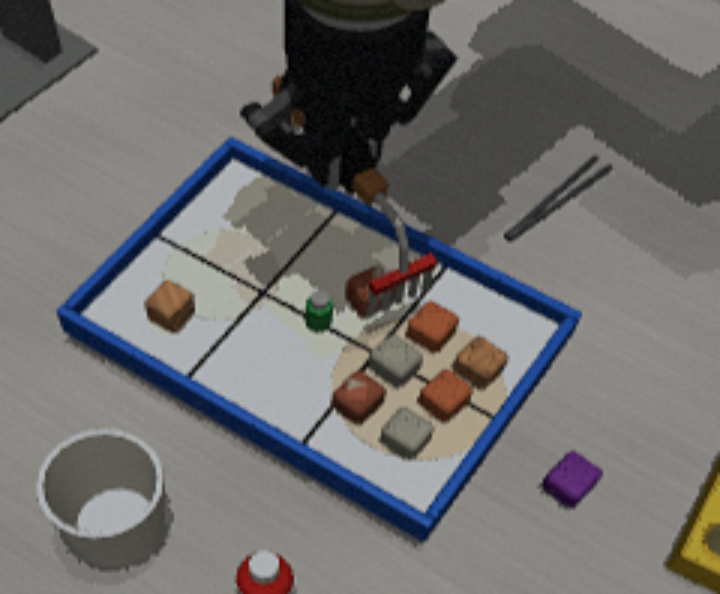

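View pics/l4.png

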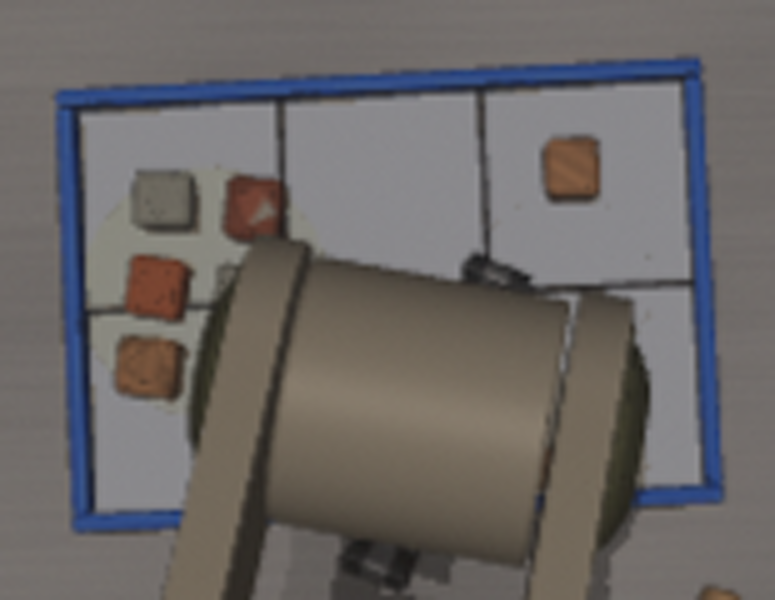

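```bash
cat >> h.py <<'E'
def slumps():
    im,d=snap('scene'); W=cloud('scene',d)
    a=np.radians(BYAW); q=W[...,:2]-BED
    X=q[...,0]*np.cos(a)+q[...,1]*np.sin(a); Y=-q[...,0]*np.sin(a)+q[...,1]*np.cos(a); Z=W[...,2]-.028
    hsv=cv2.cvtColor(im,cv2.COLOR_BGR2HSV)
    m=((d>0)&(abs(X)<.089)&(abs(Y)<.134)&(Z>.016)&(Z<.032)).astype(np.uint8)
    n,l,st,c=cv2.connectedComponentsWithStats(m,connectivity=4)
    for i in range(1,n):
        if st[i,4]<15: continue
        s=l==i
        print('S n',st[i,4],'X %.0f..%.0f Y %.0f..%.0f'%(X[s].min()*1e3,X[s].max()*1e3,Y[s].min()*1e3,Y[s].max()*1e3),'c %.0f %.0f'%(X[s].mean()*1e3,Y[s].mean()*1e3),'zmax %.0f'%(Z[s].max()*1e3),im[s].mean(0).astype(int))
E
python3 -c "
from h import *
slumps()"
```

```text
S n 107 X -48..-18 Y 4..26 c -30 16 zmax 32 [30 40 65]
S n 166 X 39..65 Y -93..-69 c 54 -79 zmax 32 [ 52  78 110]
S n 53 X -6..10 Y -4..10 c 5 5 zmax 32 [33 66 22]
S n 178 X -47..-19 Y 55..81 c -32 69 zmax 28 [ 42  67 122]
S n 189 X -10..17 Y 48..78 c 6 64 zmax 28 [ 92 103 104]
S n 191 X -39..-13 Y 94..123 c -25 109 zmax 28 [ 55  82 114]
S n 189 X -5..23 Y 90..117 c 10 104 zmax 28 [ 43  67 122]
S n 190 X 27..56 Y 46..72 c 43 59 zmax 29 [ 46  61 101]
S n 187 X 34..59 Y 85..111 c 48 99 zmax 28 [ 97 109 110]
```

Call:
step_arm(steps=[0,-0.014,0.075,-0.03,0,0,-0.554,0,-0.014,0.075,-0.03,0,0,-0.554,0,-0.014,0.075,-0.03,0,0,-0.554,0,-0.014,0.075,-0.03,0,0,-0.554,0,-0.014,0.075,-0.03,0,0,-0.554])

```text
time_s: 12.9
position: [0.5413, 0.0003, 0.1531]
tool_rot: [[-0.018, 1.0, -0.0], [1.0, 0.018, 0.0], [0.0, -0.0, -1.0]]
ft_force: [-0.2, -0.8, -0.8]
grip_width: 0.0176
```

```bash
python3 chk.py s9; python3 -c "
from h import *
rakes((-.044,.037,.003,90),(-.044,-.01,.003,90),(-.044,-.07,.003,90))"
```

```text
(array([-0.04239369,  0.03608004]), np.float64(0.03715782385925678), np.float64(89.86794309535337))
t 12.95 pos [5.412e-01 2.000e-04 1.532e-01] F [-0.5 -0.3 -1. ] grip 0.0177
[0.0031, -0.0048, 0.1138, -0.0002, -0.0001, -0.0029]
[-0.1536, -0.0045, 0.1138, -0.0002, -0.0001, -0.0029]
[-0.3536, -0.004, 0.1138, -0.0002, -0.0001, -0.0029]
```

View pics/s9.png

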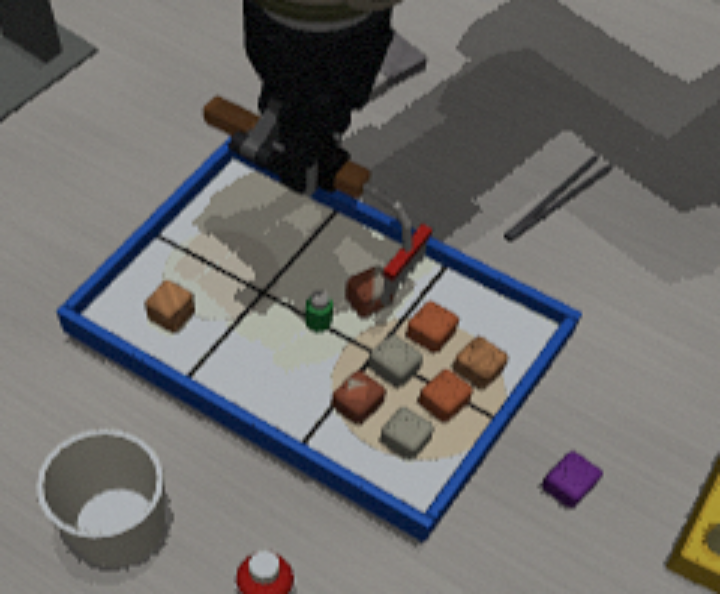

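Call:
step_arm(steps=[0,0.003,-0.004,0.113,0,0,0,0,0.003,-0.004,0.113,0,0,0,0,-0.02,-0.004,0.113,0,0,0,0,-0.06,-0.004,0.113,0,0,0,0,-0.105,-0.004,0.113,0,0,0,0,-0.15,-0.004,0.113,0,0,0,0,-0.2,-0.004,0.113,0,0,0,0,-0.25,-0.004,0.113,0,0,0,0,-0.3,-0.004,0.113,0,0,0,0,-0.345,-0.004,0.113,0,0,0])

```text
time_s: 13.95
position: [0.5422, -0.1051, 0.1193]
tool_rot: [[-0.021, 1.0, 0.0], [1.0, 0.021, -0.0], [-0.0, 0.0, -1.0]]
ft_force: [0.1, 0.2, -1.1]
grip_width: 0.0179
```

```bash
python3 chk.py s10; python3 -c "
from h import *
lumps('l5');rakes((-.040,-.06,.06,90),(-.046,.084,.06,90))"
```

```text
(array([-0.04340308, -0.07101423]), np.float64(0.003253274528391383), np.float64(89.9379883745595))
15-31 n 21 X 37..57 Y -96..-88 c 44 -93 z 27 bgr [55 71 95]
15-31 n 15 X 37..52 Y -82..-75 c 43 -79 z 28 bgr [ 57  75 103]
15-31 n 105 X 33..56 Y 83..107 c 44 95 z 23 bgr [ 89  97 101]
15-31 n 115 X 24..52 Y 45..68 c 38 56 z 23 bgr [54 64 96]
15-31 n 109 X -6..18 Y 89..111 c 6 100 z 24 bgr [ 49  66 114]
15-31 n 121 X -11..12 Y 47..72 c 1 59 z 23 bgr [ 88  97 101]
15-31 n 118 X -41..-17 Y 92..117 c -29 105 z 23 bgr [ 58  78 108]
15-31 n 119 X -48..-25 Y 53..76 c -36 64 z 23 bgr [ 50  67 115]
31-60 n 30 X -6..6 Y -8..5 c -1 -1 z 36 bgr [112 122 116]
31-60 n 76 X -67..-22 Y -73..-65 c -44 -69 z 49 bgr [ 51  53 118]
t 14.05 pos [ 0.5424 -0.1056  0.1193] F [-0.3  0.1 -0.6] grip 0.0182
[0.0322, 0.0121, -0.1891, 0.0003, 0.0006, -0.0019]
[0.5122, -0.0087, -0.1894, 0.0003, 0.0006, -0.0019]
```

View pics/l5.png

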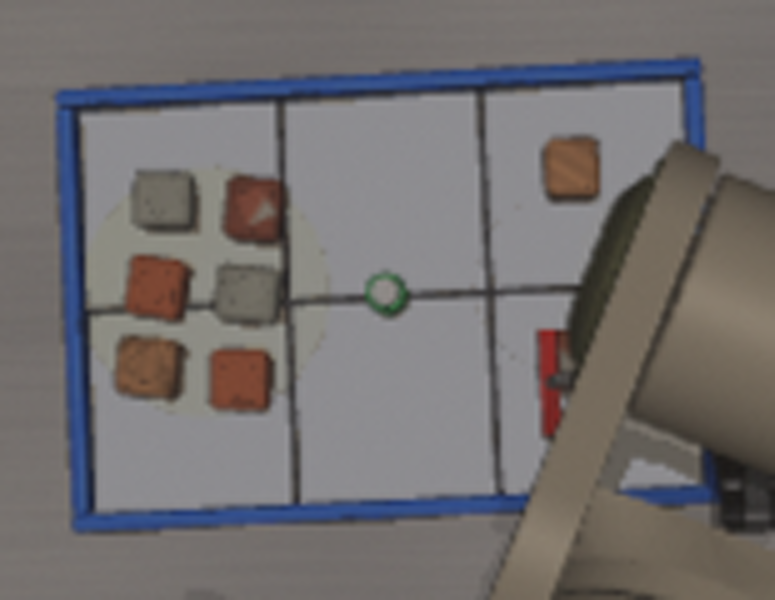

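View pics/s10.png

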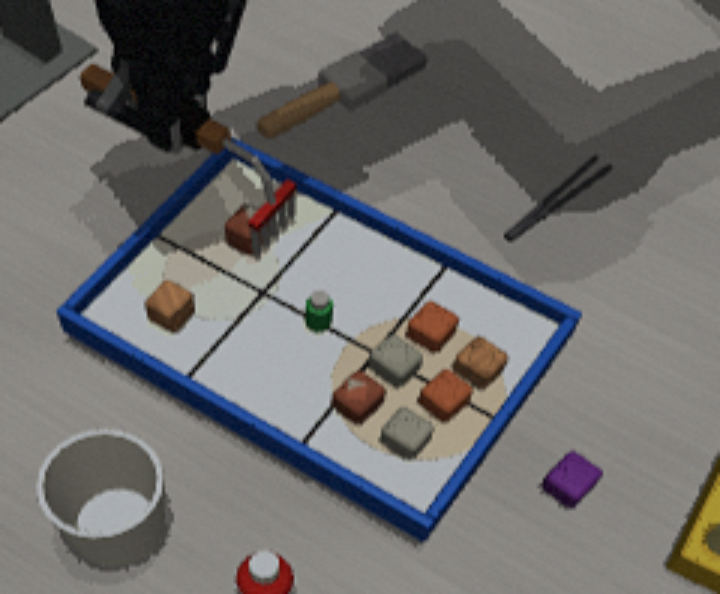

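Call:
step_arm(steps=[0,0,0,-0.1,0,0,0,0,0.1,0,-0.19,0,0,0,0,0.25,0,-0.19,0,0,0,0,0.4,0,-0.19,0,0,0,0,0.5,0,-0.19,0,0,0,0,0.514,0,-0.19,0,0,0,0,0.514,0,-0.19,0,0,0])

```text
time_s: 14.75
position: [0.5388, 0.0513, 0.1763]
tool_rot: [[-0.023, 1.0, -0.0], [1.0, 0.023, -0.0], [-0.0, -0.0, -1.0]]
ft_force: [-0.7, -0.8, -1.3]
grip_width: 0.0183
```

```bash
python3 chk.py s11; python3 -c "
from h import *
rakes((-.042,.0845,.028,90),(-.042,.0845,.003,90),(-.042,.017,.003,90))"
```

```text
(array([-0.04388014,  0.08629799]), np.float64(0.06026798092799142), np.float64(90.06414867340352))
t 14.8 pos [0.5389 0.0504 0.1763] F [-0.8  0.2 -1.9] grip 0.018
[-0.0061, 0.006, 0.1076, -0.0001, 0.0004, 0.0014]
[-0.006, 0.006, 0.191, -0.0001, 0.0004, 0.0014]
[-0.231, 0.0057, 0.191, -0.0001, 0.0004, 0.0014]
```

Call:
step_arm(steps=[0,-0.004,0.006,0.1,0,0,0,0,-0.004,0.006,0.1,0,0,0,0,-0.004,0.006,0.145,0,0,0,0,-0.004,0.006,0.19,0,0,0])

```text
time_s: 15.2
position: [0.5412, 0.0483, 0.1199]
tool_rot: [[-0.02, 1.0, 0.001], [1.0, 0.02, -0.0], [-0.0, 0.001, -1.0]]
ft_force: [-1.1, -0.2, -1.8]
grip_width: 0.018
```

```bash
python3 chk.py s12; python3 -c "
from h import *
lumps();rakes((-.042,.0845,.003,90),(-.042,.017,.003,90))"
```

```text
(array([-0.04275953,  0.08435336]), np.float64(0.0017223257354904119), np.float64(89.94365490834512))
15-31 n 22 X 39..59 Y -96..-87 c 51 -93 z 28 bgr [ 57  75 104]
15-31 n 26 X 37..51 Y -84..-73 c 43 -78 z 28 bgr [ 57  75 104]
15-31 n 47 X 44..56 Y 84..105 c 50 95 z 23 bgr [ 89  99 103]
15-31 n 79 X 33..52 Y 44..65 c 42 55 z 23 bgr [53 63 95]
15-31 n 24 X -39..-28 Y -93..-74 c -34 -83 z 29 bgr [ 72  83 106]
t 15.3 pos [0.5403 0.0486 0.1187] F [ 0.1  0.5 -1.6] grip 0.0179
[0.0002, 0.0015, -0.001, -0.0035, -0.0004, -0.001]
[-0.2248, 0.0017, -0.0011, -0.0035, -0.0004, -0.001]
```

View pics/s12.png

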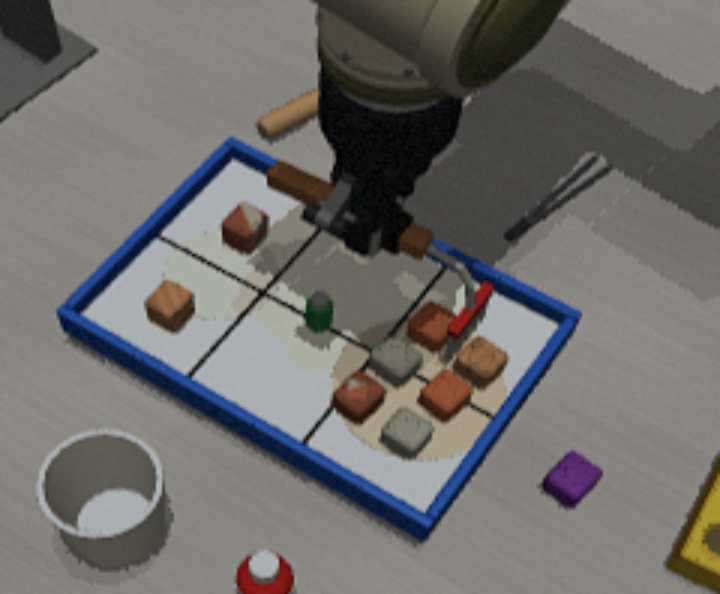

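Call:
step_arm(steps=[0,-0.015,0.001,-0.003,0,0,0,0,-0.04,0.001,-0.003,0,0,0,0,-0.075,0.001,-0.003,0,0,0,0,-0.115,0.001,-0.003,0,0,0,0,-0.155,0.001,-0.003,0,0,0,0,-0.195,0.001,-0.003,0,0,0,0,-0.225,0.001,-0.003,0,0,0,0,-0.225,0.001,-0.003,0,0,0,0,-0.21,0,-0.1,0,0,0,0,-0.21,0,-0.19,0,0,0])

```text
time_s: 16.3
position: [0.5417, -0.0131, 0.1767]
tool_rot: [[-0.022, 1.0, -0.002], [1.0, 0.022, 0.001], [0.001, -0.002, -1.0]]
ft_force: [0.5, 0.4, -0.2]
grip_width: 0.018
```

```bash
python3 chk.py s13; python3 -c "
from h import *
slumps();rakes((.044,.0785,.06,90))"
```

```text
(array([-0.03999476,  0.02217918]), np.float64(0.0653918104132341), np.float64(90.06346576514495))
S n 160 X -45..-18 Y -93..-68 c -29 -79 zmax 32 [32 40 58]
S n 164 X -47..-20 Y -8..18 c -31 5 zmax 28 [31 50 93]
S n 172 X 38..65 Y -94..-69 c 54 -80 zmax 32 [ 52  78 110]
S n 51 X -3..9 Y -7..10 c 5 4 zmax 32 [31 63 22]
S n 186 X -9..17 Y 48..78 c 5 64 zmax 28 [ 92 104 104]
S n 189 X -39..-13 Y 94..123 c -25 109 zmax 28 [ 55  82 114]
S n 187 X -5..23 Y 90..117 c 10 104 zmax 29 [ 43  67 122]
S n 193 X 27..56 Y 46..72 c 43 60 zmax 28 [ 46  60 100]
S n 190 X 34..60 Y 85..111 c 49 99 zmax 27 [ 96 107 109]
t 16.4 pos [ 0.5435 -0.0135  0.1796] F [ 0.  -0.6 -1.9] grip 0.0181
[0.187, 0.2822, 0.0134, 0.0079, 0.0021, 0.0014]
```

View pics/s13.png

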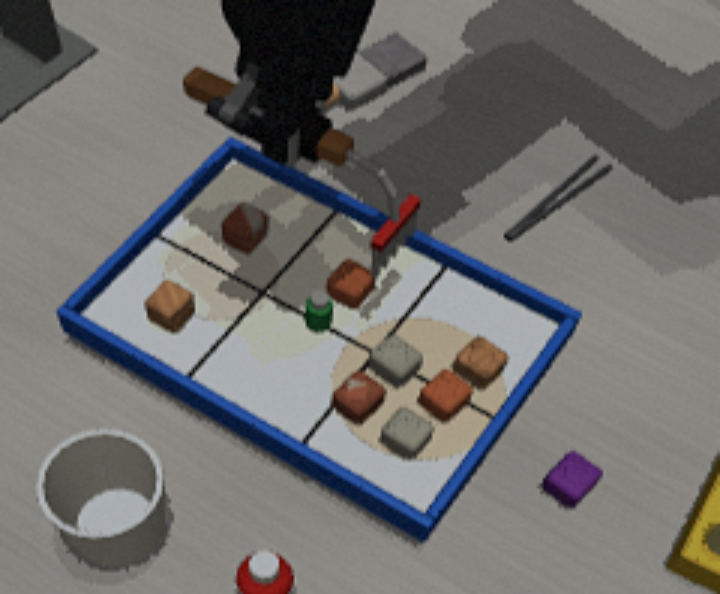

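Call:
step_arm(steps=[0,0.05,0.15,0,0,0,0,0,0.18,0.282,0,0,0,0,0,0.18,0.282,0,0,0,0,0,0.18,0.282,0,0,0,0,0,0.18,0.282,0,0,0,0])

```text
time_s: 16.9
position: [0.6247, 0.0419, 0.1757]
tool_rot: [[-0.022, 1.0, -0.002], [1.0, 0.022, -0.0], [-0.0, -0.002, -1.0]]
ft_force: [0.3, 0.6, -0.9]
grip_width: 0.018
```

```bash
python3 -c "
from h import *
from chk import origin
print(origin());rakes((.044,.0763,.03,90),(.044,.0763,.003,90))"
```

```text
(array([0.04163752, 0.07601304]), np.float64(0.05967810307852692), np.float64(90.03382996764286))
t 16.9 pos [0.6247 0.0419 0.1757] F [ 0.3  0.6 -0.9] grip 0.018
[0.0009, 0.0074, 0.0989, -0.002, 0.0001, 0.0008]
[0.0009, 0.0076, 0.1889, -0.002, 0.0001, 0.0008]
```

Call:
step_arm(steps=[0,0.001,0.0075,0.09,0,0,0,0,0.001,0.0075,0.09,0,0,0,0,0.001,0.0075,0.14,0,0,0,0,0.001,0.0075,0.187,0,0,0,0,0.001,0.0075,0.187,0,0,0])

```text
time_s: 17.4
position: [0.6266, 0.0419, 0.1194]
tool_rot: [[-0.021, 1.0, -0.003], [1.0, 0.021, 0.0], [0.0, -0.003, -1.0]]
ft_force: [-0.4, -0.1, -1.2]
grip_width: 0.018
```

```bash
python3 chk.py s14; python3 -c "
from h import *
slumps();rakes((.044,.0763,.003,90),(.044,.017,.003,90))"
```

```text
(array([0.0442624 , 0.07605875]), np.float64(0.004563528510965625), np.float64(89.9883129792266))
S n 168 X -47..-20 Y -8..18 c -32 6 zmax 28 [33 53 98]
S n 179 X 39..66 Y -93..-69 c 54 -79 zmax 32 [47 70 99]
S n 143 X -10..16 Y 49..78 c 3 64 zmax 27 [86 96 98]
S n 188 X -39..-12 Y 94..122 c -25 109 zmax 28 [ 56  84 117]
S n 189 X -5..23 Y 90..117 c 10 104 zmax 28 [ 44  69 125]
S n 177 X 27..56 Y 46..70 c 43 59 zmax 28 [32 42 73]
S n 190 X 34..60 Y 85..111 c 48 99 zmax 28 [ 99 111 112]
t 17.5 pos [0.6278 0.042  0.1213] F [-0.5 -0.3 -0.6] grip 0.0184
[0.0007, -0.0028, 0.0076, 0.0007, 0.0002, -0.0002]
[-0.197, -0.0028, 0.0076, 0.0007, 0.0002, -0.0002]
```

View pics/s14.png

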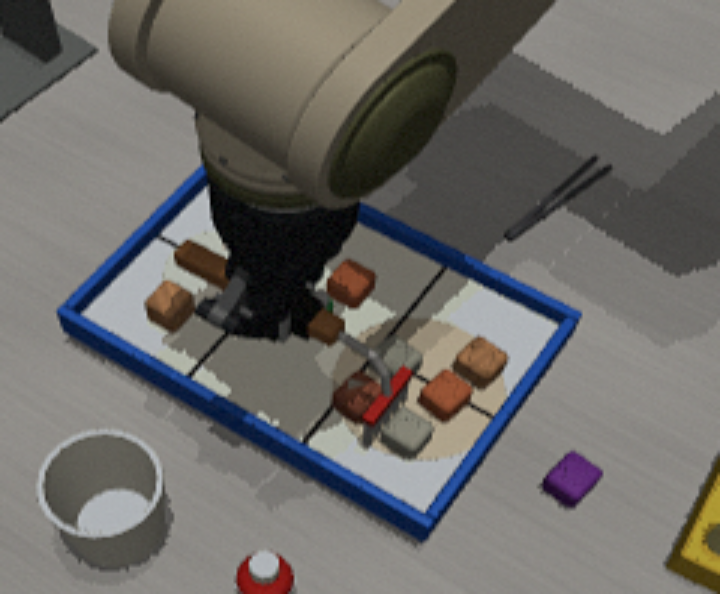

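Call:
step_arm(steps=[0,-0.01,-0.002,0.004,0,0,0,0,-0.04,-0.002,0.004,0,0,0,0,-0.075,-0.002,0.004,0,0,0,0,-0.115,-0.002,0.004,0,0,0,0,-0.155,-0.002,0.004,0,0,0,0,-0.19,-0.002,0.004,0,0,0,0,-0.2,-0.002,0.004,0,0,0,0,-0.2,-0.002,0.004,0,0,0,0,-0.185,0,-0.1,0,0,0,0,-0.185,0,-0.24,0,0,0])

```text
time_s: 18.5
position: [0.6281, -0.012, 0.1911]
tool_rot: [[-0.022, 1.0, -0.005], [1.0, 0.022, 0.001], [0.001, -0.005, -1.0]]
ft_force: [0.9, -0.5, -0.3]
grip_width: 0.0181
```

```bash
python3 chk.py s15; python3 -c "
from h import *
slumps();lumps();say(((.57,-.15,.2),45))"
```

```text
(array([0.0474601, 0.0212444]), np.float64(0.08423733570231719), np.float64(90.08424338402159))
S n 22 X -29..-18 Y -88..-69 c -21 -75 zmax 24 [20 28 50]
S n 146 X -46..-20 Y -8..18 c -32 7 zmax 27 [29 46 85]
S n 163 X 39..65 Y -94..-69 c 54 -80 zmax 32 [33 50 70]
S n 151 X 29..56 Y -7..18 c 46 6 zmax 28 [33 43 73]
S n 188 X -9..17 Y 49..78 c 6 64 zmax 27 [ 96 107 108]
S n 188 X -41..-13 Y 94..123 c -25 109 zmax 28 [ 58  86 120]
S n 187 X -4..23 Y 90..117 c 10 104 zmax 28 [ 45  70 127]
S n 188 X 34..60 Y 85..111 c 49 99 zmax 28 [100 112 113]
15-31 n 109 X 33..56 Y 83..107 c 44 95 z 23 bgr [ 87  97 100]
15-31 n 121 X 26..51 Y -9..13 c 38 2 z 23 bgr [38 46 69]
15-31 n 112 X -6..18 Y 89..111 c 5 100 z 23 bgr [ 47  64 112]
15-31 n 119 X -41..-17 Y 93..117 c -29 105 z 23 bgr [ 57  77 107]
31-60 n 28 X -6..6 Y -6..7 c -1 -0 z 36 bgr [73 81 78]
t 18.65 pos [ 0.6299 -0.0125  0.195 ] F [ 0.1 -0.6 -1.9] grip 0.0182
[-0.4537, -0.2097, -0.0172, 0.0074, -0.0014, 1.0284]
```

View pics/s15.png

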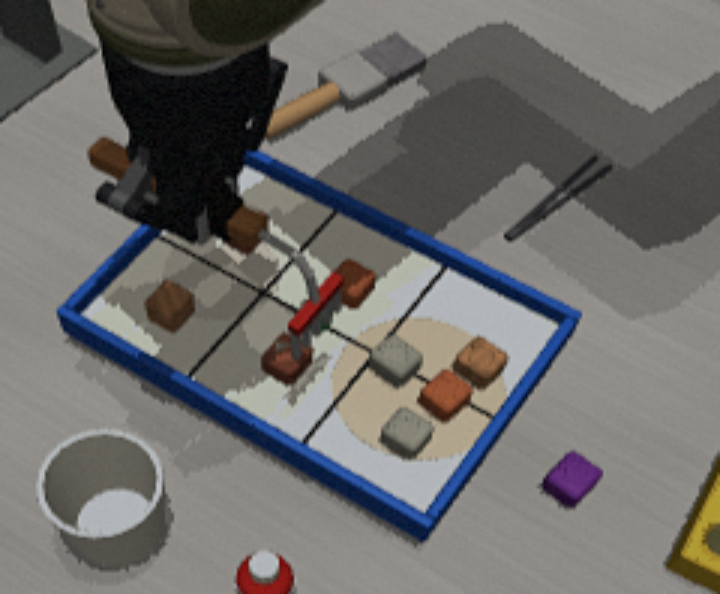

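Call:
step_arm(steps=[0,-0.454,-0.21,-0.03,0,0,0.99,0,-0.454,-0.21,-0.03,0,0,0.99,0,-0.454,-0.21,-0.03,0,0,0.99,0,-0.454,-0.21,-0.03,0,0,0.99,0,-0.454,-0.21,-0.03,0,0,0.99,0,-0.454,-0.21,-0.03,0,0,0.99,0,-0.454,-0.21,-0.03,0,0,0.99])

```text
time_s: 19.35
position: [0.5688, -0.15, 0.2004]
tool_rot: [[0.684, 0.73, -0.001], [0.73, -0.684, 0.001], [-0.0, -0.001, -1.0]]
ft_force: [-0.3, -1.6, -1.1]
grip_width: 0.0178
```

```bash
python3 -c "
from h import *
lumps('l6');say(((.54,-.25,.2),5),)"
```

```text
15-31 n 52 X 37..59 Y -95..-73 c 44 -82 z 28 bgr [ 59  77 106]
15-31 n 111 X 33..56 Y 84..108 c 44 95 z 23 bgr [ 88  97 100]
15-31 n 123 X 26..51 Y -9..13 c 38 2 z 23 bgr [55 64 95]
15-31 n 111 X -7..18 Y 89..111 c 5 100 z 23 bgr [ 50  66 113]
15-31 n 118 X -11..12 Y 47..72 c 1 60 z 23 bgr [ 90  98 102]
15-31 n 16 X -35..-24 Y -85..-74 c -28 -78 z 29 bgr [ 64  74 103]
15-31 n 117 X -41..-17 Y 92..118 c -29 105 z 23 bgr [ 59  79 109]
15-31 n 115 X -48..-24 Y -10..14 c -37 2 z 23 bgr [ 53  70 116]
31-60 n 26 X -6..3 Y -6..7 c -1 -0 z 37 bgr [120 127 125]
t 19.4 pos [ 0.5689 -0.15    0.2006] F [-0.6 -0.3 -1.3] grip 0.0178
[-0.3093, 0.1576, 0.002, -0.0011, 0.0009, 0.9312]
```

View pics/l6.png

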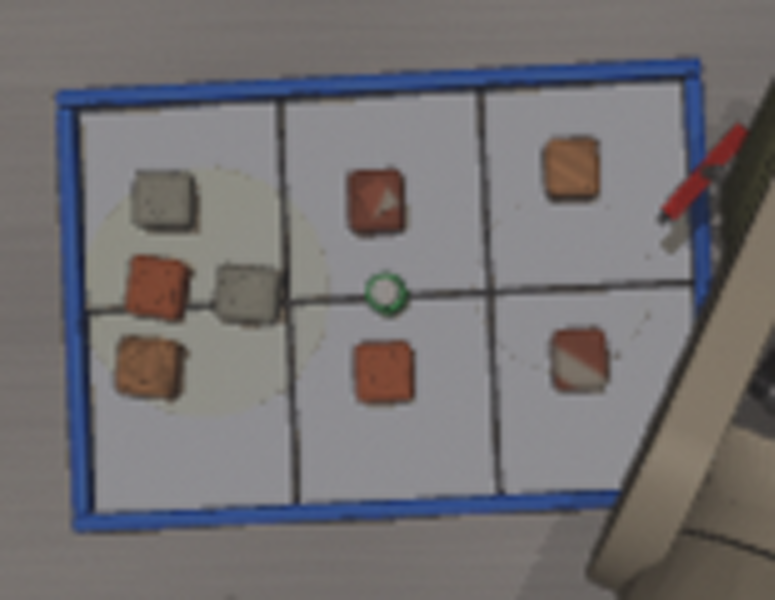

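Call:
step_arm(steps=[0,-0.309,0.158,0,0,0,0.931,0,-0.309,0.158,0,0,0,0.931,0,-0.309,0.158,0,0,0,0.931,0,-0.309,0.158,0,0,0,0.931,0,-0.309,0.158,0,0,0,0.931,0,-0.309,0.158,0,0,0,0.931,0,-0.309,0.158,0,0,0,0.931])

```text
time_s: 20.1
position: [0.5399, -0.2501, 0.201]
tool_rot: [[0.996, 0.089, -0.0], [0.089, -0.996, 0.0], [-0.0, -0.0, -1.0]]
ft_force: [-1.4, 0.1, -0.2]
grip_width: 0.018
```

```bash
python3 -c "
from h import *
say(((.5298,-.3206,.15),-4.58),)"
```

```text
t 20.1 pos [ 0.5399 -0.2501  0.201 ] F [-1.4  0.1 -0.2] grip 0.018
[-0.0545, 0.2312, 0.1701, -0.0002, 0.0003, 0.2152]
```

Call:
step_arm(steps=[0,-0.0545,0.2312,0,0,0,0.215,0,-0.0545,0.2312,0,0,0,0.215,0,-0.0545,0.2312,0.1,0,0,0.215,0,-0.0545,0.2312,0.17,0,0,0.215,0,-0.0545,0.2312,0.17,0,0,0.215,0,-0.0545,0.2312,0.17,0,0,0.215])

```text
time_s: 20.7
position: [0.5296, -0.3209, 0.1508]
tool_rot: [[0.997, -0.083, 0.0], [-0.083, -0.997, -0.0], [0.0, 0.0, -1.0]]
ft_force: [0.3, 0.2, -0.1]
grip_width: 0.0178
```

```bash
python3 -c "
from h import *
im,d=snap('scene'); cv2.imwrite('pics/s16.png',cv2.resize(im[50:200,90:290],None,fx=4,fy=4))
say(((.5298,-.3206,.0945),-4.58),)"
```

```text
t 20.75 pos [ 0.5298 -0.3211  0.1515] F [ 0.2 -0.  -0.8] grip 0.0179
[-0.0005, -0.0019, 0.1899, 0.0014, -0.0019, -0.0044]
```

View pics/s16.png

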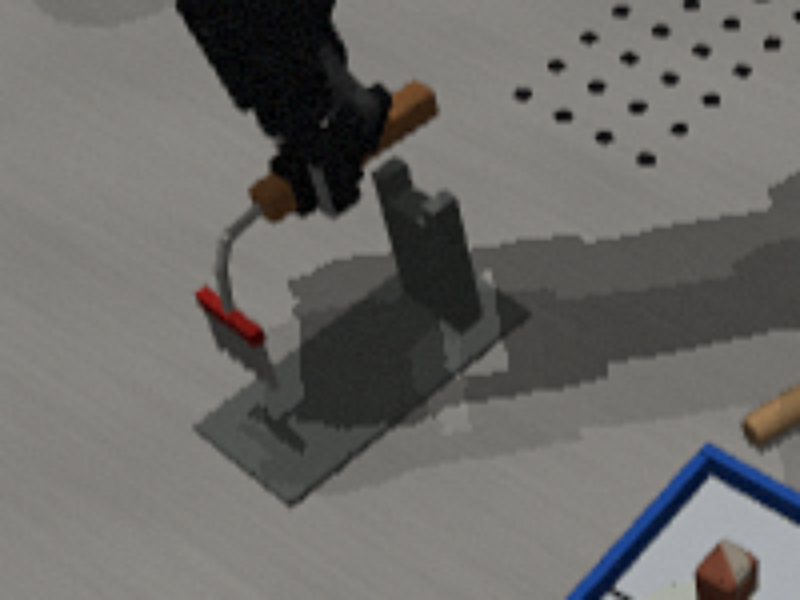

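Descending gently onto the rest.

Call:
step_arm(steps=[0,0,-0.002,0.08,0,0,-0.004,0,0,-0.002,0.13,0,0,-0.004,0,0,-0.002,0.16,0,0,-0.004,0,0,-0.002,0.177,0,0,-0.004,0,0,-0.002,0.185,0,0,-0.004,0,0,-0.002,0.189,0,0,-0.004,0,0,-0.002,0.189,0,0,-0.004])

```text
time_s: 21.45
position: [0.5297, -0.3205, 0.0957]
tool_rot: [[0.997, -0.082, 0.001], [-0.082, -0.997, -0.002], [0.002, 0.002, -1.0]]
ft_force: [-2.0, 1.8, 8.6]
grip_width: 0.0181
```

```bash
python3 -c "
from h import *
im,d=snap('scene'); cv2.imwrite('pics/s17.png',cv2.resize(im[50:200,90:290],None,fx=4,fy=4))
say(((.5298,-.3206,.0938),-4.58),)"
```

```text
t 21.5 pos [ 0.5297 -0.3205  0.0957] F [-1.3  2.8  8.2] grip 0.0181
[0.0002, 0.0002, 0.0062, 0.002, -0.0021, -0.0024]
```

View pics/s17.png

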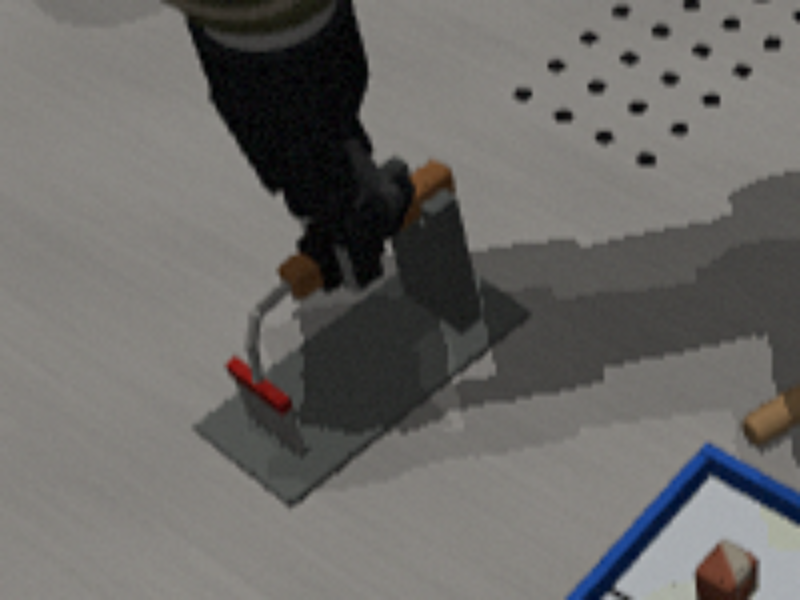

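Call:
step_arm(steps=[0.15,0,0,0,0,0,0,0.3,0,0,0,0,0,0,0.6,0,0,0,0,0,0,0.7,0,0,0,0,0,0,0.7,0,0,0,0,0,0,0.7,0,0,-0.1,0,0,0,0.7,0,0,-0.25,0,0,0,0.7,0,0,-0.45,0,0,0,0.7,0,0,-0.5,0,0,0,0.7,0,0,-0.5,0,0,0])

```text
time_s: 22.5
position: [0.5302, -0.321, 0.2479]
tool_rot: [[0.997, -0.082, 0.006], [-0.082, -0.997, -0.005], [0.007, 0.005, -1.0]]
ft_force: [-0.1, 1.0, 0.3]
grip_width: 0.0597
```

Call:
step_arm(steps=[0.7,-0.4,-0.4,0,0,0,0,0.7,-0.4,-0.4,0,0,0,0,0.7,-0.4,-0.4,0,0,0,0,0.7,-0.4,-0.4,0,0,0,0,0.7,-0.4,-0.4,0,0,0,0,0.7,-0.4,-0.4,0,0,0,0])

```text
time_s: 23.1
position: [0.4199, -0.1912, 0.2432]
tool_rot: [[0.997, -0.082, -0.0], [-0.082, -0.997, -0.0], [-0.0, 0.0, -1.0]]
ft_force: [0.5, -0.5, 0.8]
grip_width: 0.0599
```

```bash
python3 - <<'E'
from h import *
say()
im,d=lumps(); cv2.imwrite('pics/tf.png',cv2.resize(im[40:260,180:480],None,fx=2.6,fy=2.6)); 
slumps(); im2,d2=snap('scene','sf')
for c,im,d in(('top',im,d),('scene',im2,d2)):
    W=cloud(c,d); hsv=cv2.cvtColor(im,cv2.COLOR_BGR2HSV)
    w=(hsv[...,0]<20)&(hsv[...,1]>80)&(W[...,2]>.099)&(W[...,2]<.107)&(abs(W[...,0]-.52)<.08)&(abs(W[...,1]+.32)<.03)&(d>0)
    p=W[w]; vx=cv2.fitLine(p[:,:2].astype(np.float32),cv2.DIST_HUBER,0,.001,.001).ravel(); print(c,len(p),np.degrees(np.arctan(vx[1]/vx[0])),'y at .53',vx[3]+(.53-vx[2])*vx[1]/vx[0],np.median(p[:,2]))
    r=((hsv[...,0]<6)|(hsv[...,0]>172))&(hsv[...,1]>120)&(abs(W[...,0]-.6)<.03)&(abs(W[...,1]+.325)<.04)&(d>0)
    p=W[r]; print(' bar',len(p),p.min(0).round(4),p.max(0).round(4),p.mean(0).round(4))
E
```

```text
t 23.1 pos [ 0.4199 -0.1912  0.2432] F [ 0.5 -0.5  0.8] grip 0.0599
15-31 n 24 X 48..59 Y -89..-73 c 55 -81 z 29 bgr [ 64  87 121]
15-31 n 110 X 33..56 Y 83..107 c 44 95 z 23 bgr [ 88  97 100]
15-31 n 120 X 26..52 Y -10..13 c 38 2 z 23 bgr [55 63 94]
15-31 n 111 X -6..19 Y 88..111 c 6 100 z 23 bgr [ 49  66 113]
15-31 n 120 X -11..12 Y 47..72 c 1 59 z 23 bgr [ 88  97 101]
15-31 n 24 X -41..-24 Y -85..-73 c -30 -77 z 29 bgr [ 68  77 102]
15-31 n 118 X -41..-17 Y 92..117 c -29 105 z 23 bgr [ 58  78 107]
15-31 n 117 X -48..-24 Y -10..14 c -37 2 z 23 bgr [ 53  69 116]
31-60 n 28 X -5..6 Y -6..7 c -1 -0 z 36 bgr [116 124 120]
S n 159 X -45..-18 Y -93..-68 c -29 -79 zmax 32 [52 64 90]
S n 170 X -47..-19 Y -8..18 c -31 6 zmax 27 [ 39  63 115]
S n 172 X 39..65 Y -93..-69 c 54 -79 zmax 32 [ 50  74 104]
S n 52 X -7..9 Y -6..10 c 4 4 zmax 32 [33 65 23]
S n 182 X 28..56 Y -7..18 c 43 6 zmax 27 [43 57 94]
S n 187 X -9..18 Y 49..78 c 6 64 zmax 28 [88 98 99]
S n 189 X -39..-13 Y 94..122 c -25 109 zmax 28 [ 52  78 109]
S n 189 X -6..23 Y 90..117 c 10 104 zmax 28 [ 40  63 116]
S n 184 X 34..59 Y 85..111 c 48 99 zmax 28 [ 93 104 105]
top 247 -4.6949563 y at .53 -0.31993598 0.10396829447949196
 bar 58 [ 0.5984 -0.354   0.0049] [ 0.6092 -0.3051  0.0552] [ 0.603  -0.3258  0.0492]
scene 207 -3.565217 y at .53 -0.31432012 0.10466451020236833
 bar 72 [ 0.5802 -0.3549  0.0067] [ 0.6102 -0.3011  0.0601] [ 0.6048 -0.3227  0.0489]
```

View pics/sf.png

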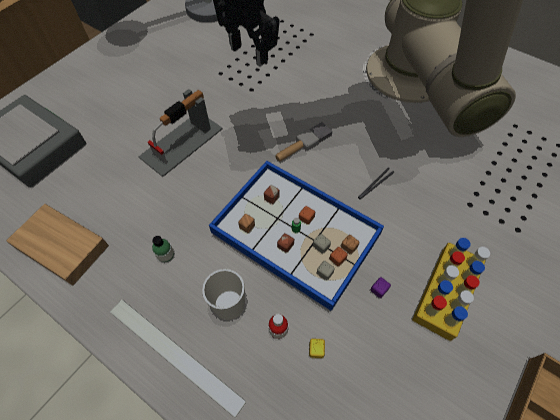

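View pics/tf.png

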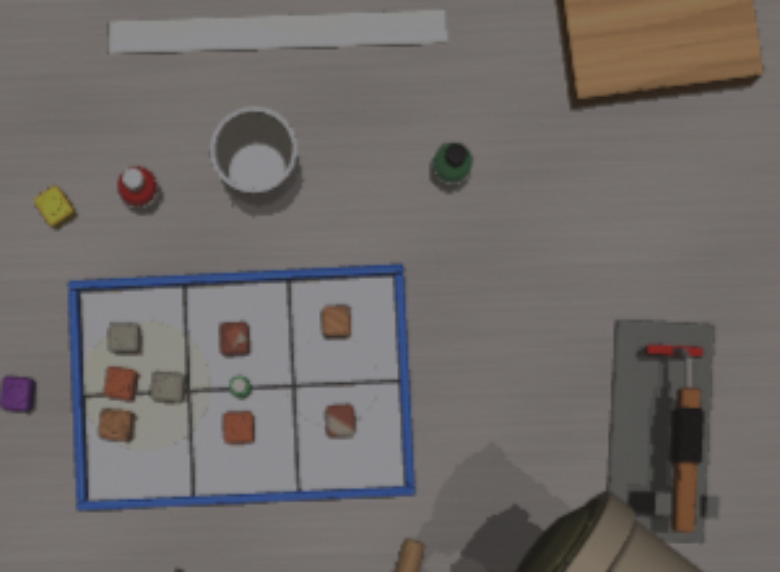

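```bash
python3 -c "
from rig import close_job
print(close_job())"
```

```text
the job is handed in; nothing more can be done
None
```

The lumps are raked out in one layer with at least one in every marked square. The rake is back on its rest, and I handed the job in at about 23 s of the 72 s allowed. No verdict was reported.

**How it went:** I pulled the two top lumps off with the rake and drew them to the far squares. I then drew two bottom lumps into the middle squares and left the other four where they were. No unexpected force showed at the probe or rack.

**Last checks:**
- **Lumps:** all 8 are inside the rim, none on top of another. The two far lumps lie on a side, with tops at about 28–32 mm above the bed and centres at about 15 mm.
- **Squares:** two of the squares by the old heap hold one or two lumps well inside the lines. One grey lump there lies right on the centre line, which does not matter for the count.
- **Rake:** the handle is at the same height as at the start, with its yaw at -4.7° against -5.1° before and its position within about 2 mm (top camera).
- **Other things:** they look unmoved in the last pictures. I did not measure their positions.

**Disagreements:**
- The scene camera reads 4–5 mm off the top camera in both bed directions, so I relied on the top camera. Every lump that decides a square has more margin than that.
- On its return the rake met the rest with about 8 N while the arm was still 2 mm higher than when it was picked up. It had probably slipped slightly in the grip.

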